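# Reset the seal drawer's climate logger and shut the drawer

## Task

Use the burnisher to press the climate logger's reset button, the one at the bottom of the round well, and hold it fully down for a good second; leave the square-welled button alone. Stand the signet upright on top of the shelf, because it is too tall for the drawer to shut over it, lay the burnisher back in its inclined rest as it lay before, and push the drawer fully shut. Do not touch the two wax seals with anything you hold or with the gripper, and leave the glass jar and the tin where they are.

Things in the scene. Friction and masses are not known exactly. Their poses are not given: they have to be found in the camera images.
- chest: Fixed low elm drawer chest, 600 mm wide, 250 mm deep, turned up to 0.15 rad either way. Origin: at table height under the middle of the shelf's front edge; x axis points to the back (away from the robot), y left along the front, z up.
- shelf_edge (a point): Middle of the front edge of the elm shelf board that tops the chest, on its upper face, 102 mm above the table (board 20 mm thick, underside 82 mm up). Axes as the chest's. The shelf top is free for the signet 0 to 165 mm behind this edge, save for the glass jar; further back stand storage boxes.
- drawer (a joint): How far the middle drawer stands open, m: 0 shut, 0.18 at most; it starts 0.145 to 0.17 open. It slides along the chest's x axis. Stiff old slide: about 7 N to move it, and it stays where it is left.
- drawer_front (a point): Centre of the drawer's front panel, on its outer face; moves with the drawer, axes as the chest's. Flat panel 280 mm wide, 14 mm thick, 6 to 78 mm above the table, with one brass knob (28 mm across, sticking out 26 mm towards the robot) at its centre. When shut, this face is 14 mm in front of the chest's front.
- drawer_floor (a point): Middle of the front edge of the drawer's inside floor, 12 mm above the table and 14 mm behind the front panel's outer face; axes as the chest's. Open on top, 258 mm wide inside, side walls 8 mm thick, their top 55 mm above the table. Signet and seals stand in its right part.
- logger_base (a point): Middle of the underside of the front of the white climate logger, fixed on the drawer's floor in its left part; axes as the chest's. A console 90 mm wide, 86 mm deep (to +x), its top 62 mm above the table; its front face slopes down towards the robot, 40 degrees from level.
- reset_button (a joint): Travel of the reset button, m: 0 out, 0.004 fully down. Spring: about 2 N at the start, 4.5 N fully down, springs back. It moves along the inward normal of the logger's sloping face: 50 degrees below level, towards +x of the chest.
- reset_face (a point): Centre of the reset button's face (round, 10 mm across, grey) at the bottom of the round well, 13 mm across, in the logger's sloping face; the left one of the two wells. The button's face lies 4 mm below the mouth of the well. This point's z axis points straight out of the well (up and towards the robot), its y axis as the chest's y.
- test_button (a joint): Travel of the other button, m: 0 out, 0.004 fully down. Must not be pressed.
- test_face (a point): Centre of the face of the other, square button in a 13 mm square well, 44 mm to the right of the reset button in the same sloping face.
- burnisher_grip (a point): Centre of the loose burnisher's walnut handle (100 mm long, 20 high, flat sides 16 mm apart). x runs along the tool to the tip, y across the flat sides. It starts in its rest, tip pointing 50 degrees below level. About 55 g. Ahead of the handle (from 50 mm) a 9 mm ferrule, 12 mm long, then a 6 mm steel shank. The sides are free to grip 30 mm either way of this point.
- burnisher_tip (a point): Rounded 6 mm steel tip of the burnisher, 120 mm from the handle's centre along the tool's axis.
- rest_home (a point): Where the burnisher's handle centre lies when home in the fixed inclined rest, 115 mm above the table. Axes: x level, the way the tip points seen from above, z up. Two U forks, 21 mm wide inside, cheeks 4 mm past the tool's axis, carry the handle's two ends; a stop in the lower one holds its front end. Base 150 x 70 x 12 mm. Stands left or right of the drawer, the tin on the other side.
- signet_mid (a point): Middle (half-way up, on the axis) of the loose bronze signet standing upright in the drawer: 92 mm tall, foot 38 mm across, stem 22 mm across between 45 and 78 mm above its underside, about 0.28 kg. z axis up its length. Its place among the seals changes.
- seal_a: Green wax seal lying loose in the drawer, a disc 44 mm across, 8 mm thick; origin at the centre of its underside. Not to be touched.
- seal_b: The other green wax seal, same size; origin at the centre of its underside. Not to be touched.
- jar: Glass jar with a lid standing on the shelf, 60 mm across, 85 mm tall, origin at the centre of its underside. Leave it where it is.
- tin: Round metal tin standing on the table, 72 mm across, 50 mm tall, origin at the centre of its underside. Leave it where it is.

How it is judged (in metres and radians):
On the way:
1. the burnisher holds the reset button fully down for a second (value of joint reset_button above 0.003 m and contact force between burnisher and reset_button above 1 N), for 0.8 s.
At the end, for the whole second after the job is handed in: Drawer open under 6 mm; reset button out again; burnisher at rest in its rest, handle centre within 10 mm of home, turned under 0.15 rad, tip below 40 mm; signet at rest upright (within 0.12 rad) on the shelf; both seals still in the drawer (value of joint drawer below 0.006 m and value of joint reset_button below 0.001 m and distance between burnisher_grip and rest_home below 0.01 m and angle between the y axis of burnisher_grip and the y axis of rest_home, either way round below 0.15 rad and height (world z) of burnisher_tip below 0.04 m and x of signet_mid in the frame of chest between 0 and 0.25 m and y of signet_mid in the frame of chest between -0.3 and 0.3 m and z of signet_mid in the frame of chest between 0.142 and 0.154 m and angle between signet_mid's own z axis and vertical below 0.12 rad and linear speed of each of signet, burnisher below 0.02 m/s and height (world z) of each of seal_a, seal_b below 0.03 m); the robot touches nothing.
It fails at once if the square-welled test button is pressed more than half-way (value of joint test_button above 0.002 m).
It fails at once if the gripper touches the reset button (contact force between the fingers and reset_button above 0.5 N).
It fails at once if a wax seal is touched by the gripper, the burnisher or the signet (contact force between any of the arm, the fingers, burnisher, signet and seal_a above 0.5 N or contact force between any of the arm, the fingers, burnisher, signet and seal_b above 0.5 N).
It fails at once if the glass jar is moved more than 15 mm (distance of jar from where it was at the start of the episode above 0.015 m).
It fails at once if the tin is moved more than 15 mm (distance of tin from where it was at the start of the episode above 0.015 m).
It also fails if it takes over 72 s, if anything falls off the work surface, if the arm or the gripper's body presses on something with over 40 N, if the wrist force passes 120 N, or if a joint passes its speed limit or range.

## Robot

A 6-joint arm with a two-finger parallel gripper is mounted at the origin on the work surface. World frame = base frame: x ahead of the robot, y to its left, z up, the work surface at z = 0. Lengths are in mm, angles in rad, forces in N, time in s.
With the tool pointing down it reaches from about 350 to 850 mm from the base axis. Payload 8.1 kg.
Tool frame: the origin (TCP) lies at the very end of the fingers, on their centre line; the grasp point (between the pads) lies 19 mm behind it (robot.tcp_to_grasp is the z of the grasp point in the tool frame, in mm); z points along the fingers, y is the direction in which the jaws open and shut (so a half turn about z gives the same grasp; the last joint's range is limited). The gripper opens to 93 mm and grips with 3 to 60 N. Pads are 15 mm wide; open, the fingers measure 128 mm over their backs; the gripper's body (75 mm by 188 mm) begins 65 mm behind the grasp point.
Start: joints at [1.023, 0.13, 1.488, -0, 1.523, -0.085], TCP at [267.853, 536.898, 218.635] pointing down, gripper open.
Joint ranges: [-2.96, 2.96], [-0.89, 2.26], [0.02, 2.5], [-1.34, 4.48], [0, 2.73], [-2.66, 2.66]. Speed limits (rad/s): [2.39, 2.39, 2.79, 3.14, 3.14, 3.14].

## Interface

Orientations are given as a rotation vector (axis times angle).
In Python, from station import telemetry, viewer, job, robot gives the robot as it stands.
- The arm moves only by the tool send_rows, never from a script. Its argument "deltas" is a list of rows, each a list of 6 numbers: the shift along the tool's x, y, z as a fraction of full scale, then the turn, a rotation vector about the tool's x, y, z as a fraction of full scale. In form: [[tx, ty, tz, wx, wy, wz], ...]. A call has 1 to 12 rows; each row shifts and turns the commanded pose from where the row before left it, along the tool's axes as they then stand; what a row does not reach is not made up. Full scale, the value 1, is 50 mm for a shift and 60 degrees for a turn. A row lasts 1/8 s, in which the tool goes at most 62.5 mm and 10.7 degrees, less where a joint would pass 70% of its speed; a pose out of reach is approached as far as the arm can. A call with a number of a shift or a turn outside -1 to 1 is refused whole. A call with a gripper value outside its range is refused whole. "fingers" is the opening, from 0 (shut) to 1 (fully open), set as the call begins (left out, the last holds). The fingers move at their own pace and stop on an object; "force" is the grip in N (left out, the last holds). Time passes only in rows, so rows that do not move let the fingers close. It gives the time, the measured TCP pose, the force and the opening at its end, in the units of the state.
- telemetry.observe(): the state, without advancing time (a new reading comes with each control period).
- viewer.capture(name): name is "scene" or "top" or "wrist"; returns (picture, depth): 384x512x3 uint8, blue, green, red; 384x512 float32, mm along the optical axis (not along the pixel's ray), 0 where there is no reading.
- viewer.camera_model(name): a dict with "mtx" (3x3 intrinsics, pixels), "eye" and "orientation" of the camera in the world; the wrist camera has in their place "mount" (4x4, takes a point from camera to tool coordinates, whose origin is the TCP and whose axes are the flange's). Camera axes: x right, y down, z forward; pixel columns grow to the right and rows downward; lengths in mm; the calibration is good to about 2 mm. The wrist camera is an equidistant fisheye: a pixel r from the principal point sees the ray r / f radians off the axis. A picture is of the moment at which its call begins: read the wrist's pose just before it. camera_model takes no time and is no camera call.
- job.finish_job(): hands the job in, once; it reports no verdict.
The state is a dict: "time_s": time; "joints": joint angles; "dq": joint speeds; "joint_torque": joint torques, N m; "position": TCP position; "eef_rot": TCP orientation; "force": force on the tool from outside, world axes, zero at the start; "torque": the same for the moment, N m; "grip_width": opening from 0.0 (shut) to 1.0 (fully open).
Only numpy, scipy, OpenCV 4.12 (cv2) and the standard library are available. Lean on these libraries where they do the work, as an engineer would, in place of code of your own. Each camera call takes 0.05 s, during which the arm holds its last target.

## Working session

There is one attempt and no reset: what is moved stays moved. The work goes in short steps, Python scripts to look and compute and a tool call to move; the robot and the scene stay as the last step left them, time stands still between calls to the robot, and variables do not carry over. Pictures are saved under pics/ and viewed, and the job is handed in when it is done.

Besides the shell and the picture viewer there is one more tool, called by a JSON object that holds its "op" and its "data", one argument or row to a line. send_rows: Moves the arm, as the interface text tells. Shift numbers are shares of 50 mm and turn numbers shares of 60 degrees, none past 1 either way. Its arguments: {"type":"object","properties":{"deltas":{"type":"array"},"fingers":{"type":"number"},"force":{"type":"number"}},"required":["deltas"]}

```bash
ls; mkdir -p pics
python3 - <<'E'
from station import telemetry, viewer, job, robot
import cv2,pickle,numpy as np
print(telemetry.observe()); print(robot, getattr(robot,'tcp_to_grasp',None))
d={}
for n in ["scene","top"]:
    p,z=viewer.capture(n); cv2.imwrite(f"pics/{n}0.png",p); np.savez(f"{n}0.npz",p=p,z=z)
for n in ["scene","top","wrist"]: print(n,viewer.camera_model(n))
E
```

```text
pics
{'time_s': 0.0, 'joints': array([ 1.02259207e+00,  1.31138114e-01,  1.48926157e+00, -1.44865721e-05,
        1.52298890e+00, -8.53889537e-02]), 'dq': array([ 0.0012442 ,  0.00114025,  0.00037362,  0.00053054, -0.00187727,
        0.00154563]), 'joint_torque': array([ 3.75452203e-06, -5.59862101e+01, -4.91750264e+01,  7.69929565e-02,
        3.55582440e-02, -2.10475346e-04]), 'position': array([267.56835207, 536.41170218, 217.61093417]), 'eef_rot': array([-7.20391115e-01, -3.05731994e+00,  2.68727161e-03]), 'force': array([0.08814605, 0.2896716 , 0.13714758]), 'torque': array([-0.0079502 ,  0.01939372,  0.00379607]), 'grip_width': 1.000140429201676}
<Robot object at 0x7f5d72403a10> -18.8
scene {'mtx': array([[373.13828624,   0.        , 258.47901122],
       [  0.        , 373.13828624, 198.54153245],
       [  0.        ,   0.        ,   1.        ]]), 'eye': array([628.80957218, 705.31691369, 620.33216834]), 'orientation': array([-0.13520866, -2.77461609,  1.38689169])}
top {'mtx': array([[437.10762579,   0.        , 258.45791108],
       [  0.        , 437.10762579, 192.23393279],
       [  0.        ,   0.        ,   1.        ]]), 'eye': array([ 443.70443102,  -13.2031566 , 1196.30308931]), 'orientation': array([-2.16587345,  2.16939848, -0.11400484])}
wrist {'mtx': array([[297.31863964,   0.        , 254.68201424],
       [  0.        , 297.31863964, 190.32972577],
       [  0.        ,   0.        ,   1.        ]]), 'mount': array([[ 1.54707193e-04, -9.64418393e-01, -2.64380673e-01,
         7.20608510e+01],
       [ 9.99999977e-01,  1.10361533e-04,  1.82587089e-04,
        -8.77322464e-01],
       [-1.46912890e-04, -2.64380695e-01,  9.64418388e-01,
        -1.65782735e+02],
       [ 0.00000000e+00,  0.00000000e+00,  0.00000000e+00,
         1.00000000e+00]])}
```

View pics/scene0.png

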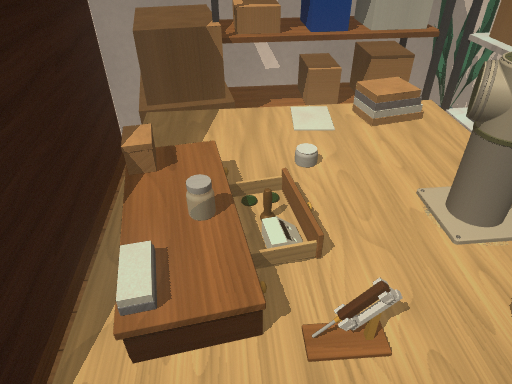

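View pics/top0.png

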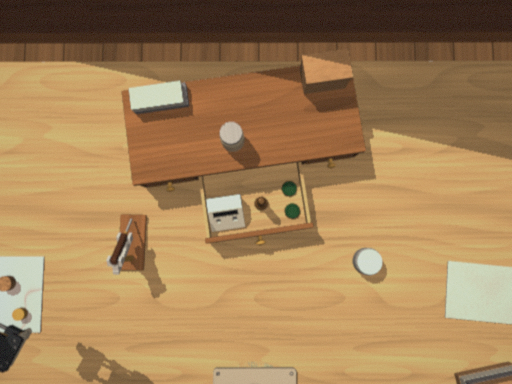

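```bash
cat > h.py <<'E'
import numpy as np, cv2
from scipy.spatial.transform import Rotation as R
from station import telemetry, viewer, job, robot
def world(name,z):
    m=viewer.camera_model(name);K=m['mtx'];Rm=R.from_rotvec(m['orientation']).as_matrix()
    v,u=np.mgrid[0:z.shape[0],0:z.shape[1]]
    c=np.stack([(u-K[0,2])/K[0,0]*z,(v-K[1,2])/K[1,1]*z,z],-1)
    return c@Rm.T+m['eye']
def rayplane(name,u,v,h):
    m=viewer.camera_model(name);K=m['mtx'];Rm=R.from_rotvec(m['orientation']).as_matrix()
    d=Rm@np.array([(u-K[0,2])/K[0,0],(v-K[1,2])/K[1,1],1.]);return m['eye']+d*(h-m['eye'][2])/d[2]
E
python3 - <<'E'
from h import *
for n in ["top","scene"]:
    D=np.load(n+"0.npz");p,z=D['p'],D['z'];W=world(n,z)
    if n=="top":
        for (u,v) in [(135,183),(362,153),(208,241),(308,228),(231,134),(368,262),(261,203),(289,188),(292,211),(225,210),(215,218),(236,215),(260,242),(300,300)]: print(u,v,W[v,u].round(1))
        cv2.imwrite("pics/topA.png",cv2.resize(p[160:250,195:315],None,fx=6,fy=6,interpolation=cv2.INTER_CUBIC))
        cv2.imwrite("pics/topB.png",cv2.resize(p[200:290,90:190],None,fx=6,fy=6,interpolation=cv2.INTER_CUBIC))
    else:
        cv2.imwrite("pics/scA.png",cv2.resize(p[165:270,225:335],None,fx=5,fy=5,interpolation=cv2.INTER_CUBIC))
        cv2.imwrite("pics/scB.png",cv2.resize(p[270:365,295:410],None,fx=6,fy=6,interpolation=cv2.INTER_CUBIC))
E
```

```text
135 183 [582.8 297.8 102.1]
362 153 [ 679.2 -301.9   -2.1]
208 241 [436.9 115.   77.4]
308 228 [ 469.5 -140.1   74.9]
231 134 [688.8  51.1 183.6]
368 262 [ 381.9 -297.5   49.3]
261 203 [531.7 -19.9 101.6]
289 188 [579.6 -96.7  14. ]
292 211 [ 516.7 -104.1   17.3]
225 210 [517.2  73.9  56.6]
215 218 [496.7 100.6  48.7]
236 215 [504.7  45.7  45.3]
260 242 [434.  -17.4  53.9]
300 300 [ 278.8 -124.5    0.3]
```

View pics/topA.png

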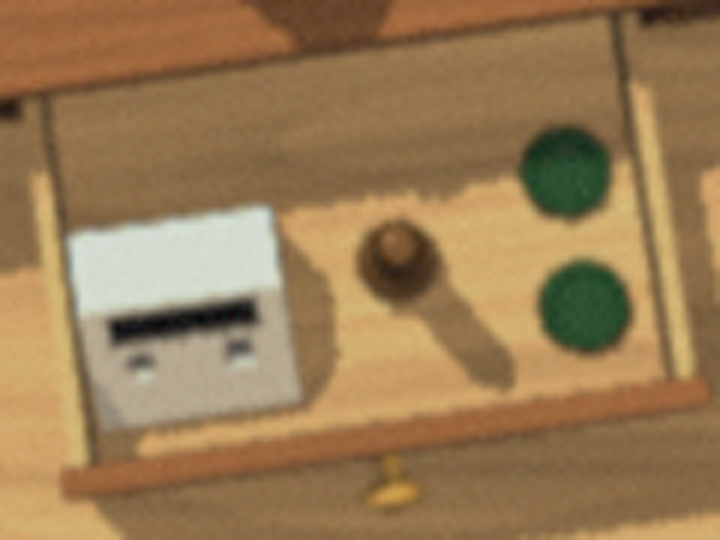

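View pics/topB.png

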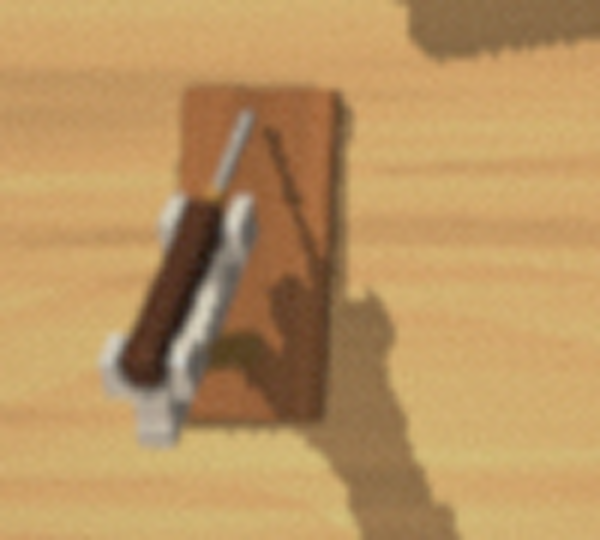

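View pics/scA.png

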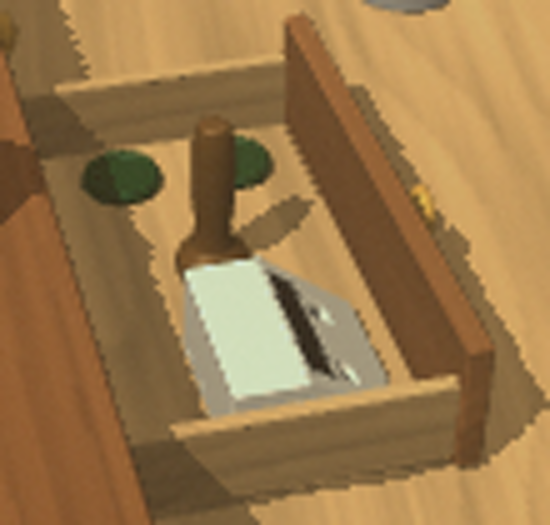

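View pics/scB.png

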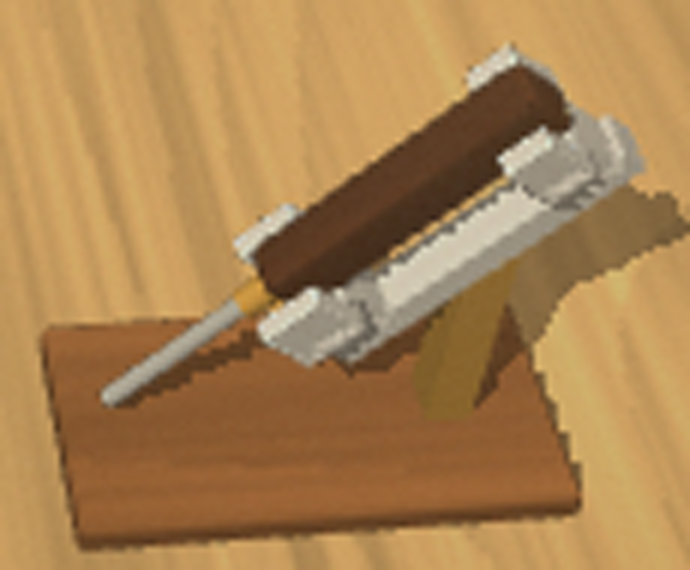

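Run:
```python
from h import *
def fit(n,box,f):
    D=np.load(n+"0.npz");p,z=D['p'].astype(int),D['z'];W=world(n,z)
    u0,v0,u1,v1=box
    m=np.zeros(z.shape,bool); m[v0:v1,u0:u1]=f(p)[v0:v1,u0:u1]; return m,W,p
# handle
for n,box in (("top",(105,225,135,270)),("scene",(330,275,395,325))):
    m,W,p=fit(n,box,lambda p:(p[...,2]<95)&(p[...,2]>p[...,0]+8)&(p.sum(-1)<200))
    q=W[m]; q=q[(q[:,2]>50)&(q[:,2]<190)]
    c=np.median(q,0); q=q[np.linalg.norm(q-c,axis=1)<70]
    c=q.mean(0);_,s,vt=np.linalg.svd(q-c);d=vt[0]*np.sign(-vt[0][2])
    t=(q-c)@d
    print(n,len(q),c.round(1),d.round(3),"pitch",np.degrees(np.arcsin(-d[2])),"yaw",np.arctan2(d[1],d[0]),t.min(),t.max(),"ends",(c+d*t.min()).round(1),(c+d*t.max()).round(1), 'rms',s/np.sqrt(len(q)))
    o=p.astype(np.uint8).copy();o[m]=(0,0,255);cv2.imwrite(f"pics/m_{n}.png",o)
# chest: shelf front edge from top depth at z~102
D=np.load("top0.npz");p,z=D['p'].astype(int),D['z'];W=world("top",z)
E=[]
for u in range(145,355,3):
    col=W[:,u]; ok=[v for v in range(100,200) if abs(col[v,2]-102)<6]
    if ok: v=max(ok);E.append([*rayplane("top",u,v+.5,102)[:2]])
E=np.array(E);
from numpy.polynomial import polynomial as P
for _ in range(3):
    k=np.polyfit(E[:,1],E[:,0],1);r=E[:,0]-np.polyval(k,E[:,1]);E=E[abs(r)<max(2.5,2*r.std())]
print("shelf edge",k,"yaw",np.arctan(-k[0]),len(E),r.std(), E[:,1].min(),E[:,1].max())
# panel top z~78
F=[]
for u in range(212,305,2):
    col=W[:,u]; ok=[v for v in range(215,250) if abs(col[v,2]-78)<6]
    if ok: F.append([*rayplane("top",u,max(ok)+.5,78)[:2], *rayplane("top",u,min(ok)-.5,78)[:2]])
F=np.array(F);k1=np.polyfit(F[:,1],F[:,0],1);k2=np.polyfit(F[:,3],F[:,2],1);print("panel outer",k1,"inner",k2,np.arctan(-k1[0]))
# green seals, jar, tin
g=(p[...,1]>p[...,2]+25)&(p[...,1]>p[...,0]+10)
g[:170]=0
nn,l,st,ce=cv2.connectedComponentsWithStats(g.astype(np.uint8))
for i in range(1,nn):
    if st[i,4]>50: print("green",ce[i],st[i,4],rayplane("top",*ce[i],20).round(1))
s=(W[...,2]>85)&(abs(W[...,0]-532)<40)&(abs(W[...,1]+20)<40)
v,u=np.nonzero(s);print("signet top",len(u),W[s].mean(0),W[s].max(0), rayplane("top",u.mean(),v.mean(),95))
j=(W[...,2]>170)&(W[...,2]<200)&(abs(W[...,0]-689)<60)&(abs(W[...,1]-51)<60);print("jar",W[j].mean(0))
t=(W[...,2]>40)&(W[...,2]<60)&(abs(W[...,0]-382)<50)&(abs(W[...,1]+297)<50);print("tin",W[t].mean(0))
b=(W[...,2]>110)&(W[...,0]>600); b&=(W[...,0]<900)
print("stuff on shelf: ");nn,l,st,ce=cv2.connectedComponentsWithStats(b.astype(np.uint8))
for i in range(1,nn):
    if st[i,4]>60: q=W[l==i];print(q.min(0).round(),q.max(0).round())
```

```text
top 201 [419.6 326.4 122.6] [ 0.609 -0.032 -0.792] pitch 52.39423906688483 yaw -0.05189076838300799 -44.97143057177989 52.74292931066993 ends [392.1 327.8 158.3] [451.7 324.7  80.9] rms [29.85315323 10.68417509  3.8123571 ]
scene 647 [426.7 335.6 118.1] [ 0.646 -0.017 -0.763] pitch 49.743698707559844 yaw -0.02580304761177041 -48.51520451933212 50.894787304716395 ends [395.4 336.4 155.2] [459.6 334.7  79.3] rms [27.58625618  6.41285472  3.4564728 ]
shelf edge [-1.46540541e-01  6.21139496e+02] yaw 0.14550490847956757 65 1.004603932533051 -251.40933458368409 272.61992454450393
panel outer [-1.46602313e-01  4.48691849e+02] inner [-1.45647044e-01  4.62680583e+02] 0.14556538137515163
green [289.         189.33962264] 106 [575.3 -96.3  20. ]
green [291.92537313 210.58208955] 134 [ 517.7 -103.7   20. ]
signet top 59 [537.11562217 -19.66787923  97.41206891] [547.82394973  -9.81464979 105.63710916] [537.32275137 -19.68205275  95.        ]
jar [690.49661297  51.9367693  185.133891  ]
tin [ 382.82486521 -299.68379125   48.76555942]
stuff on shelf: 
[ 810. -240.  110.] [ 898. -117.  192.]
[760. 164. 110.] [837. 310. 148.]
[662.  23. 111.] [718.  80. 190.]
```

View pics/m_top.png

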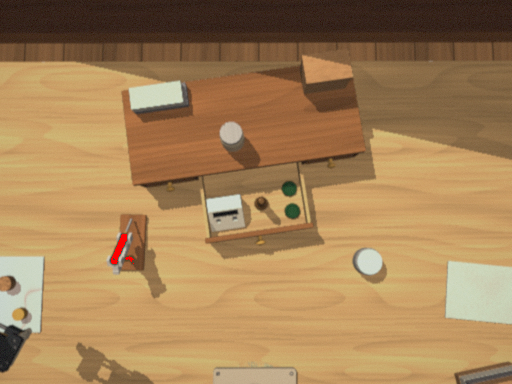

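```bash
cat >> h.py <<'E'
def down(yang,pitch=0.):
    # tool z down, tool y horizontal at angle yang
    y=np.array([np.cos(yang),np.sin(yang),0]);z=np.array([0,0,-1.]);x=np.cross(y,z)
    M=np.stack([x,y,z],1); return M@R.from_rotvec([0,pitch,0]).as_matrix()
def plan(p1,R1,n,p0=None,R0=None,dp=2):
    s=telemetry.observe()
    if p0 is None:p0=s['position']
    if R0 is None:R0=R.from_rotvec(s['eef_rot']).as_matrix()
    p0=np.array(p0,float);p1=np.array(p1,float)
    w=R.from_matrix(R0.T@R1).as_rotvec()/n
    rows=[]
    for i in range(n):
        Ri=R0@R.from_rotvec(w*i).as_matrix()
        t=Ri.T@(p1-p0)/n/50
        rows.append([round(float(a),dp+1) for a in [*t,*(w/np.radians(60))]])
    print("from",p0.round(1),"to",p1.round(1));print(rows)
def st():
    s=telemetry.observe();print("t",round(s['time_s'],2),"p",s['position'].round(2),"F",s['force'].round(2),"g",round(s['grip_width'],3));M=R.from_rotvec(s['eef_rot']).as_matrix();print("yang",np.arctan2(M[1,1],M[0,1]).round(4),"z",M[:,2].round(4));return s
def wristworld(u,v,pose=None):
    # ray origin,dir for wrist pixel
    m=viewer.camera_model("wrist");K=m['mtx'];s=pose or telemetry.observe()
    a=np.array([u-K[0,2],v-K[1,2]]);r=np.linalg.norm(a);th=r/K[0,0]
    d=np.array([*(np.sin(th)*a/max(r,1e-9)),np.cos(th)])
    T=np.eye(4);T[:3,:3]=R.from_rotvec(s['eef_rot']).as_matrix();T[:3,3]=s['position'];T=T@m['mount']
    return T[:3,3],T[:3,:3]@d
def wproj(P,pose):
    m=viewer.camera_model("wrist");K=m['mtx'];T=np.eye(4);T[:3,:3]=R.from_rotvec(pose['eef_rot']).as_matrix();T[:3,3]=pose['position'];T=T@m['mount']
    c=np.linalg.inv(T)@np.array([*P,1.]);c=c[:3];th=np.arctan2(np.hypot(c[0],c[1]),c[2]);ph=np.arctan2(c[1],c[0]);return np.array([K[0,2]+K[0,0]*th*np.cos(ph),K[1,2]+K[0,0]*th*np.sin(ph)])
def cproj(name,P):
    m=viewer.camera_model(name);K=m['mtx'];c=R.from_rotvec(m['orientation']).as_matrix().T@(np.array(P)-m['eye']);return np.array([K[0,0]*c[0]/c[2]+K[0,2],K[1,1]*c[1]/c[2]+K[1,2]])
def wr(z,v,h):
    pass
E
python3 - <<'E'
from h import *
st(); plan([420,329,260],down(1.54),8)
E
```

```text
t 0.1 p [267.61 536.47 217.74] F [ 0.56 -0.31  0.23] g 1.0
yang 1.108 z [-8.0e-04 -1.3e-03 -1.0e+00]
from [267.6 536.5 217.7] to [420. 329. 260.]
[[-0.572, -0.294, -0.105, -0.0, -0.0, -0.052], [-0.556, -0.325, -0.105, -0.0, -0.0, -0.052], [-0.537, -0.354, -0.105, -0.0, -0.0, -0.052], [-0.518, -0.383, -0.105, -0.0, -0.0, -0.052], [-0.496, -0.41, -0.105, -0.0, -0.0, -0.052], [-0.473, -0.436, -0.105, -0.0, -0.0, -0.052], [-0.449, -0.461, -0.106, -0.0, -0.0, -0.052], [-0.424, -0.485, -0.106, -0.0, -0.0, -0.052]]
```

{"op": "send_rows", "data": {
  "deltas": [
    [-0.57,-0.29,-0.1,0,0,-0.052],
    [-0.56,-0.32,-0.1,0,0,-0.052],
    [-0.54,-0.35,-0.1,0,0,-0.052],
    [-0.52,-0.38,-0.1,0,0,-0.052],
    [-0.5,-0.41,-0.1,0,0,-0.052],
    [-0.47,-0.44,-0.1,0,0,-0.052],
    [-0.45,-0.46,-0.1,0,0,-0.052],
    [-0.42,-0.48,-0.1,0,0,-0.052],
    [0,0,0,0,0,0],
    [0,0,0,0,0,0]
  ]
}}

```text
time_s: 1.35
position: [420.6, 330.5, 258.2]
eef_rot: [-0.044, -3.14, 0.0]
force: [0.2, 1.1, 0.1]
grip_width: 1.005
```

Run:
```python
from h import *
s=st();p,z=viewer.capture("wrist");np.savez("w1.npz",p=p,z=z,pos=s['position'],rot=s['eef_rot'])
cv2.imwrite("pics/w1.png",p)
```

```text
t 1.35 p [420.63 330.54 258.18] F [0.24 1.1  0.07] g 1.005
yang 1.5425 z [-9.e-04 -0.e+00 -1.e+00]
```

View pics/w1.png

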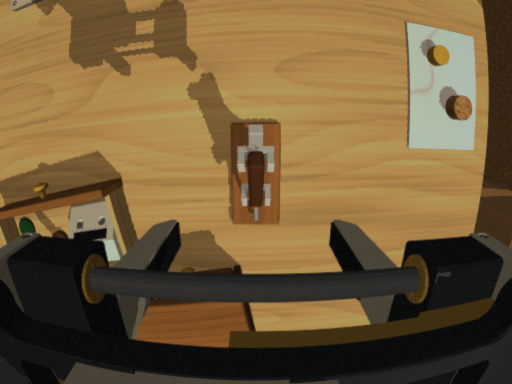

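Run:
```python
from h import *
D=np.load("w1.npz");p,z=D['p'].astype(int),D['z'];pose={'position':D['pos'],'eef_rot':D['rot']}
m=viewer.camera_model("wrist");K=m['mtx'];f=K[0,0]
T=np.eye(4);T[:3,:3]=R.from_rotvec(pose['eef_rot']).as_matrix();T[:3,3]=pose['position'];T=T@m['mount']
mask=(p.sum(-1)<190)&(p[...,2]>p[...,0]+10)
cv2.imwrite("pics/w1c.png",cv2.resize(p[115:235,215:295].astype(np.uint8),None,fx=6,fy=6)[:600])
pts=[]
for v in range(152,208,3):
    us=[u for u in range(244,270) if mask[v,u]]
    if len(us)<4: continue
    ul,ur=min(us)-.5,max(us)+.5;u=(ul+ur)/2
    o,d=wristworld(u,v,pose); zz=np.median(z[v,us]); dc=T[:3,:3].T@d
    P=o+d*zz/dc[2]; 
    _,d1=wristworld(ul,v,pose);_,d2=wristworld(ur,v,pose);w=np.linalg.norm(d1/(T[:3,:3].T@d1)[2]-d2/(T[:3,:3].T@d2)[2])*zz
    pts.append(P);print(v,ul,ur,P.round(1),w.round(1))
pts=np.array(pts)
k=np.polyfit(pts[:,0],pts[:,1],1);print("yaw",np.arctan(k[0]),"y at 420",np.polyval(k,420)); k2=np.polyfit(pts[:,0],pts[:,2],1);print("pitch",np.degrees(np.arctan(k2[0])),k2)
# base edges
```

```text
152 248.5 261.5 [386.5 330.5 148.2] 12.1
155 246.5 263.5 [389.  330.5 150.6] 15.8
158 246.5 263.5 [391.5 330.4 152.2] 15.7
161 245.5 264.5 [394.  330.3 154.1] 17.5
164 245.5 264.5 [396.5 330.3 156.1] 17.4
167 246.5 264.5 [399.  330.6 157.3] 16.4
170 246.5 264.5 [402.2 330.6 155.3] 16.6
173 246.5 263.5 [406.  330.  150.8] 16.0
176 247.5 263.5 [409.9 330.4 146.2] 15.3
179 247.5 263.5 [414.  330.3 141.5] 15.6
182 247.5 263.5 [418.2 330.2 136.6] 15.9
185 248.5 262.5 [422.6 330.1 131.2] 14.2
188 248.5 262.5 [427.3 329.9 125.5] 14.5
191 247.5 262.5 [432.1 329.3 119.8] 15.9
194 247.5 262.5 [437.  329.2 114.2] 16.3
197 248.5 263.5 [442.5 330.1 107.2] 16.7
200 247.5 262.5 [447.8 328.9 101.3] 17.0
203 247.5 262.5 [453.6 328.7  94.3] 17.5
206 247.5 260.5 [459.6 327.4  87. ] 15.5
yaw -0.030857995888116364 y at 420 329.78608723630134
pitch -43.79182034637684 [ -0.95869151 533.22174274]
```

View pics/w1c.png

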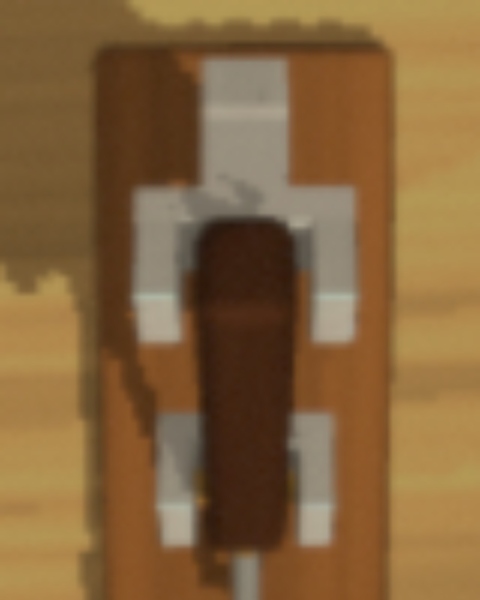

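{"op": "send_rows", "data": {
  "deltas": [
    [-0.05,-0.01,0.6,0,0,0],
    [0,0,0.8,0,0,0],
    [0,0,0.8,0,0,0],
    [0,0,0.6,0,0,0],
    [0,0,0.36,0,0,0],
    [0,0,0,0,0,0]
  ]
}}

```text
time_s: 2.15
position: [422.3, 329.7, 99.3]
eef_rot: [-0.042, -3.139, 0.002]
force: [0.1, -0.5, -0.1]
grip_width: 1.001
```

{"op": "send_rows", "data": {
  "deltas": [
    [0,0,0,0,0,0],
    [0,0,0,0,0,0],
    [0,0,0,0,0,0],
    [0,0,0,0,0,0],
    [0,0,0,0,0,0],
    [0,0,0,0,0,0]
  ],
  "fingers": 0,
  "force": 40
}}

```text
time_s: 2.9
position: [423.5, 329.7, 100.6]
eef_rot: [-0.043, -3.141, 0.0]
force: [0.3, 0.4, -0.5]
grip_width: 0.403
```

Run:
```python
from h import *
s=st();p,z=viewer.capture("wrist");cv2.imwrite("pics/w2.png",p);
p,z=viewer.capture("scene");cv2.imwrite("pics/s2.png",cv2.resize(p[240:370,290:430],None,fx=5,fy=4.6))
```

```text
t 2.9 p [423.54 329.68 100.61] F [ 0.31  0.36 -0.53] g 0.403
yang 1.5435 z [-1.e-04 -1.e-04 -1.e+00]
```

View pics/w2.png

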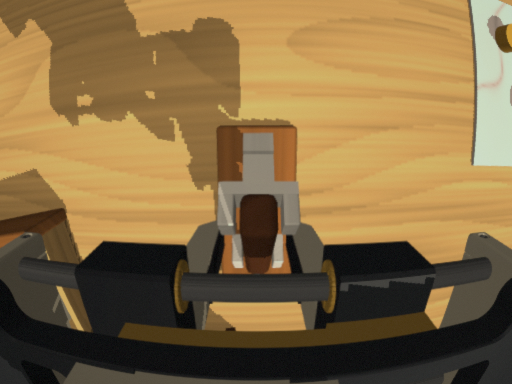

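View pics/s2.png

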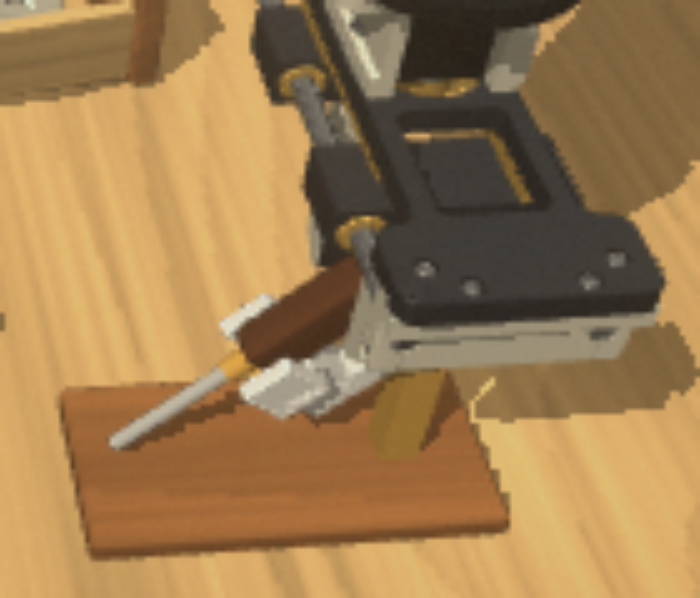

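{"op": "send_rows", "data": {
  "deltas": [
    [0,0,0,0,0,0],
    [0,0,0,0,0,0],
    [0,0,0,0,0,0],
    [0,0,0,0,0,0],
    [0,0,0,0,0,0]
  ]
}}

```text
time_s: 3.62
position: [423.5, 329.7, 100.6]
eef_rot: [-0.043, -3.141, 0.0]
force: [-0.5, -0.8, -0.2]
grip_width: 0.171
```

Run:
```python
from h import *
s=st();
plan(s['position']+[-4,0,90],down(1.5408),6)
```

```text
t 3.62 p [423.53 329.73 100.6 ] F [-0.51 -0.84 -0.17] g 0.171
yang 1.5436 z [-1.e-04 -1.e-04 -1.e+00]
from [423.5 329.7 100.6] to [419.5 329.7 190.6]
[[0.013, -0.0, -0.3, -0.0, -0.0, 0.0], [0.013, -0.0, -0.3, -0.0, -0.0, 0.0], [0.013, -0.0, -0.3, -0.0, -0.0, 0.0], [0.013, -0.0, -0.3, -0.0, -0.0, 0.0], [0.013, -0.0, -0.3, -0.0, -0.0, 0.0], [0.013, -0.0, -0.3, -0.0, -0.0, 0.0]]
```

{"op": "send_rows", "data": {
  "deltas": [
    [0,0,-0.2,0,0,0],
    [0,0,-0.4,0,0,0],
    [0,0,-0.6,0,0,0],
    [0,0,-0.6,0,0,0],
    [0,0,-0.5,0,0,0],
    [0,0,0,0,0,0]
  ]
}}

```text
time_s: 4.38
position: [424.9, 330.7, 218.8]
eef_rot: [0.043, 3.137, 0.005]
force: [-0.2, 0.1, -1.1]
grip_width: 0.171
```

Run:
```python
from h import *
D=np.load("top0.npz");p,z=D['p'].astype(int),D['z'];W=world("top",z)
yaw=.1455;cx=np.array([np.cos(yaw),np.sin(yaw)]);cy=np.array([-np.sin(yaw),np.cos(yaw)])
k=np.array([437.,0])  # 
org=np.array([621.14-.1466*0,0.])
def ch(P): d=P[:2]-org;return np.array([d@cx,d@cy,P[2]])
for v in range(194,234,2):
    print(v,[tuple(ch(W[v,u]).round(0)) for u in (212,218,226,234,242)])
print("knob",ch(W[242,260]), "signet",ch(np.array([537.3,-19.7,95])),"jar",ch(np.array([690.5,52,185])),"seals",ch(np.array([575.3,-96.3,20])),ch(np.array([517.7,-103.7,20])))
s=st();p,z=viewer.capture("wrist");cv2.imwrite("pics/w3.png",p)
```

```text
194 [(np.float64(-40.0), np.float64(120.0), np.float64(12.0)), (np.float64(-42.0), np.float64(104.0), np.float64(9.0)), (np.float64(-46.0), np.float64(82.0), np.float64(11.0)), (np.float64(-50.0), np.float64(61.0), np.float64(15.0)), (np.float64(-52.0), np.float64(39.0), np.float64(11.0))]
196 [(np.float64(-46.0), np.float64(121.0), np.float64(11.0)), (np.float64(-48.0), np.float64(105.0), np.float64(13.0)), (np.float64(-51.0), np.float64(83.0), np.float64(12.0)), (np.float64(-60.0), np.float64(60.0), np.float64(59.0)), (np.float64(-58.0), np.float64(40.0), np.float64(9.0))]
198 [(np.float64(-51.0), np.float64(122.0), np.float64(11.0)), (np.float64(-59.0), np.float64(102.0), np.float64(60.0)), (np.float64(-61.0), np.float64(81.0), np.float64(57.0)), (np.float64(-65.0), np.float64(60.0), np.float64(60.0)), (np.float64(-177.0), np.float64(13.0), np.float64(1196.0))]
200 [(np.float64(-61.0), np.float64(118.0), np.float64(57.0)), (np.float64(-64.0), np.float64(102.0), np.float64(61.0)), (np.float64(-67.0), np.float64(82.0), np.float64(59.0)), (np.float64(-70.0), np.float64(61.0), np.floa
[... 4424 characters left out ...]
oat64(11.0)), (np.float64(-149.0), np.float64(53.0), np.float64(11.0))]
232 [(np.float64(-142.0), np.float64(134.0), np.float64(9.0)), (np.float64(-145.0), np.float64(118.0), np.float64(11.0)), (np.float64(-148.0), np.float64(97.0), np.float64(12.0)), (np.float64(-151.0), np.float64(76.0), np.float64(8.0)), (np.float64(-154.0), np.float64(54.0), np.float64(8.0))]
knob [-187.6926862     9.9640528    53.85452183] signet [-85.8103548   -7.33611678  95.        ] jar [ 76.16644261  41.39423414 185.        ] seals [-59.31789724 -88.63623789  20.        ] [-117.38217393  -87.60678538   20.        ]
t 4.38 p [424.95 330.67 218.76] F [-0.25  0.15 -1.14] g 0.171
yang 1.5437 z [ 0.0045  0.0029 -1.    ]
```

View pics/w3.png

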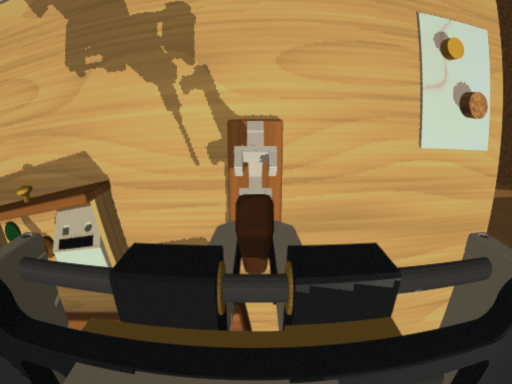

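Run:
```python
from h import *
plan([396.5,78,185],down(1.7163),8)
```

```text
from [424.1 330.1 216.7] to [396.5  78.  185. ]
[[0.052, -0.632, 0.078, 0.0, 0.0, -0.021], [0.066, -0.631, 0.078, 0.0, 0.0, -0.021], [0.079, -0.629, 0.079, 0.0, 0.0, -0.021], [0.093, -0.627, 0.079, 0.0, 0.0, -0.021], [0.106, -0.625, 0.079, 0.0, 0.0, -0.021], [0.12, -0.623, 0.079, 0.0, 0.0, -0.021], [0.133, -0.62, 0.079, 0.0, 0.0, -0.021], [0.146, -0.617, 0.079, 0.0, 0.0, -0.021]]
```

{"op": "send_rows", "data": {
  "deltas": [
    [0.05,-0.63,0.08,0,0,-0.021],
    [0.07,-0.63,0.08,0,0,-0.021],
    [0.08,-0.63,0.08,0,0,-0.021],
    [0.09,-0.63,0.08,0,0,-0.021],
    [0.11,-0.62,0.08,0,0,-0.021],
    [0.12,-0.62,0.08,0,0,-0.021],
    [0.13,-0.62,0.08,0,0,-0.021],
    [0.15,-0.62,0.08,0,0,-0.021],
    [0,0,0,0,0,0],
    [0,0,0,0,0,0],
    [0,0,0,0,0,0]
  ]
}}

```text
time_s: 5.8
position: [396.0, 78.5, 183.4]
eef_rot: [0.235, -3.132, -0.0]
force: [0.2, 0.4, -0.8]
grip_width: 0.172
```

Run:
```python
from h import *
s=st()
for n in ("wrist","scene","top"):
    s=telemetry.observe();p,z=viewer.capture(n);np.savez(f"{n}4.npz",p=p,z=z,pos=s['position'],rot=s['eef_rot'])
    if n=="scene":p=cv2.resize(p[150:280,220:380],None,fx=5,fy=4.6)
    elif n=="top":p=cv2.resize(p[150:260,180:320],None,fx=5,fy=5)
    cv2.imwrite(f"pics/{n}4.png",p)
```

```text
t 5.8 p [395.95  78.5  183.38] F [ 0.24  0.37 -0.76] g 0.172
yang 1.7203 z [-4.e-04  2.e-04 -1.e+00]
```

View pics/wrist4.png

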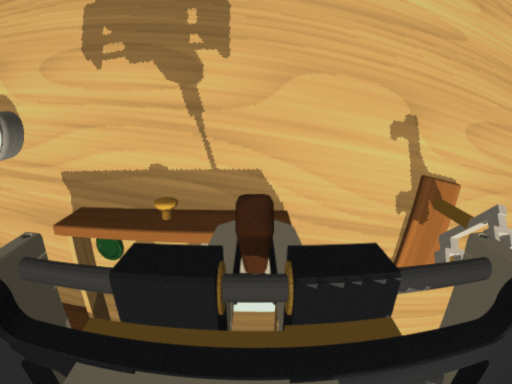

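View pics/scene4.png

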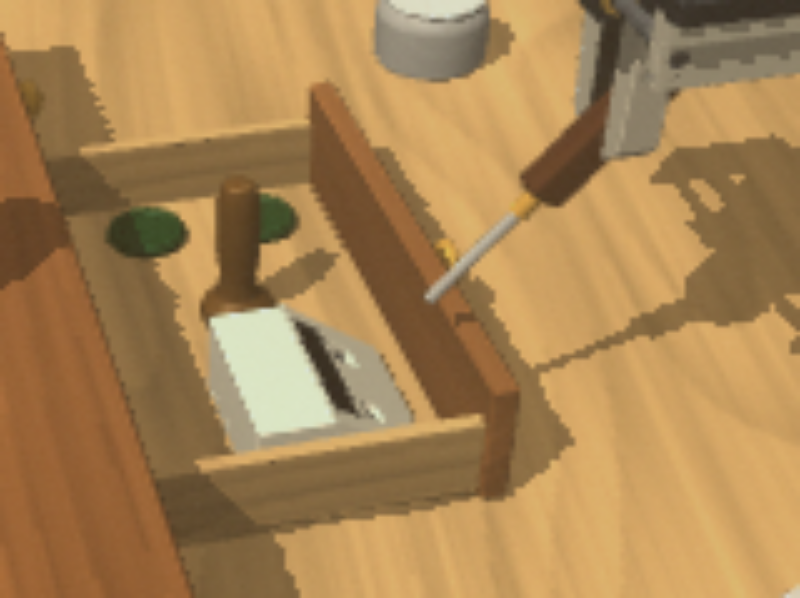

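View pics/top4.png

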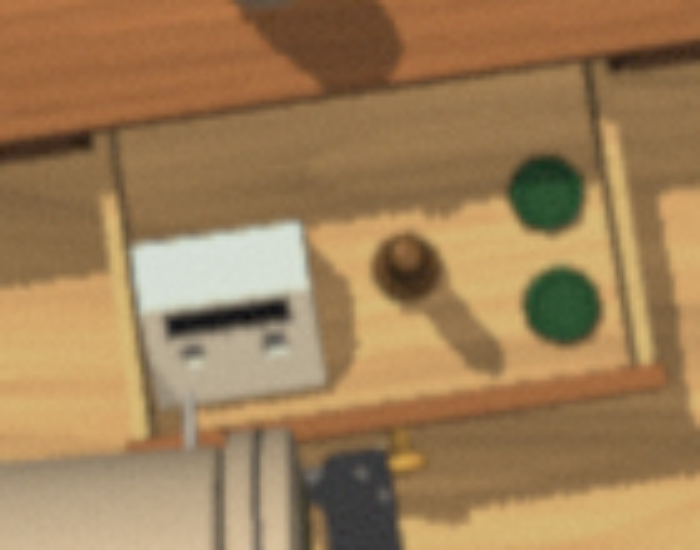

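Run:
```python
from h import *
t=np.load("top4.npz")['p'];s=np.load("scene4.npz")['p']
a=cv2.resize(t[208:238,205:245],None,fx=14,fy=14,interpolation=cv2.INTER_NEAREST)
b=cv2.resize(s[205:250,275:315],None,fx=13,fy=13,interpolation=cv2.INTER_NEAREST)
cv2.imwrite("pics/ta4.png",a);cv2.imwrite("pics/sb4.png",b)
```

```text
(no output)
```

View pics/ta4.png

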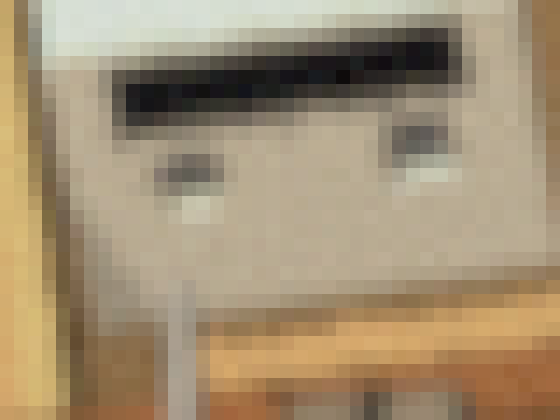

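View pics/sb4.png

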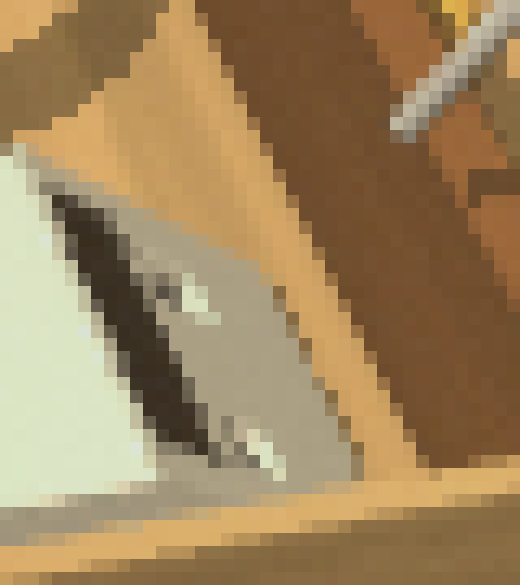

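```bash
cat >> h.py <<'E'
def ray(name,u,v):
    m=viewer.camera_model(name);K=m['mtx'];Rm=R.from_rotvec(m['orientation']).as_matrix()
    d=Rm@np.array([(u-K[0,2])/K[0,0],(v-K[1,2])/K[1,1],1.]);return m['eye'],d/np.linalg.norm(d)
def tri(a,b):
    (o1,d1),(o2,d2)=ray(*a),ray(*b)
    t=np.linalg.lstsq(np.stack([d1,-d2],1),o2-o1,rcond=None)[0];A=o1+d1*t[0];B=o2+d2*t[1];return (A+B)/2,A-B
yaw=.1455;cx=np.array([np.cos(yaw),np.sin(yaw),0]);cy=np.array([-np.sin(yaw),np.cos(yaw),0]);cz=np.array([0,0,1.])
A50=cx*np.cos(np.radians(50))-cz*np.sin(np.radians(50))
E
python3 - <<'E'
from h import *
w,e=tri(("top",218.07,220.8),("scene",293.7,238.9));print("round",w.round(1),e.round(1))
q,e=tri(("top",234.57,218.7),("scene",288.5,227.4));print("square",q.round(1),e.round(1), (q-w)@cx,(q-w)@cy)
t,e=tri(("top",217.5,227.9),("scene",304.6,214.7));print("tip",t.round(1),e.round(1))
s=st();pt=s['position']+76.6*np.array([np.cos(.1495),np.sin(.1495),0])-77.5*cz;print("tip pred",pt.round(1))
print("pred px",cproj("top",pt),cproj("scene",pt))
D=w-t;print("rel: cx",D@cx,"cy",D@cy,"z",D[2]);
E
```

```text
round [491.9  93.   37.6] [-4.2  1.  -0.1]
square [497.2  49.6  34.8] [-3.5  0.8 -0.1] -1.09817353037049 -43.70717647583355
tip [471.   88.3 103.2] [-3.   0.8 -0. ]
t 5.95 p [396.04  78.37 183.6 ] F [-0.67  0.3   0.6 ] g 0.168
yang 1.7206 z [-1.e-04  1.e-04 -1.e+00]
tip pred [471.8  89.8 106.1]
pred px [216.9695694  226.95542346] [305.20707681 214.16087334]
rel: cx 21.324471394918557 cy 1.5751268506115992 z -65.60192280708333
```

{"op": "send_rows", "data": {
  "deltas": [
    [-0.07,0.01,0.28,0,0,0],
    [-0.07,0.01,0.28,0,0,0],
    [-0.07,0.01,0.28,0,0,0],
    [-0.06,0,0.28,0,0,0],
    [0,0,0,0,0,0],
    [0,0,0,0,0,0],
    [0,0,0,0,0,0]
  ]
}}

```text
time_s: 6.82
position: [409.6, 81.3, 128.3]
eef_rot: [-0.233, 3.132, -0.0]
force: [0.7, -0.3, -0.4]
grip_width: 0.17
```

Run:
```python
from h import *
s=st()
for n in ("scene","top"):
    s=telemetry.observe();p,z=viewer.capture(n);np.savez(f"{n}5.npz",p=p,z=z,pos=s['position'],rot=s['eef_rot'])
    if n=="top":p=cv2.resize(p[208:238,205:245],None,fx=14,fy=14,interpolation=cv2.INTER_CUBIC)
    else:p=cv2.resize(p[205:250,275:315],None,fx=13,fy=13,interpolation=cv2.INTER_CUBIC)
    cv2.imwrite(f"pics/{n}5.png",p)
```

```text
t 6.83 p [409.6   81.25 128.31] F [ 0.66 -0.32 -0.38] g 0.17
yang 1.7195 z [ 1.2e-03  1.0e-04 -1.0e+00]
```

View pics/scene5.png

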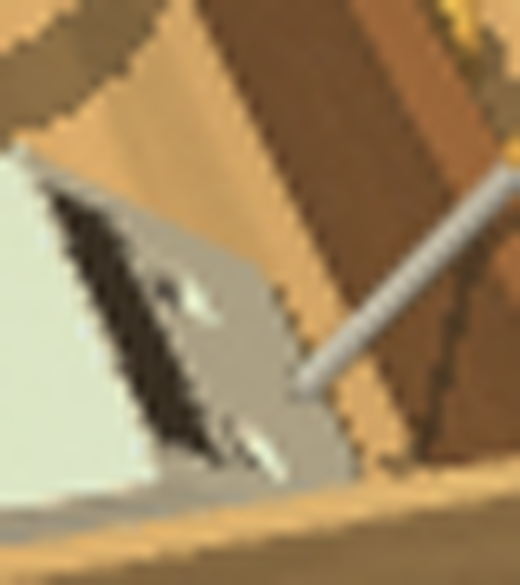

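View pics/top5.png

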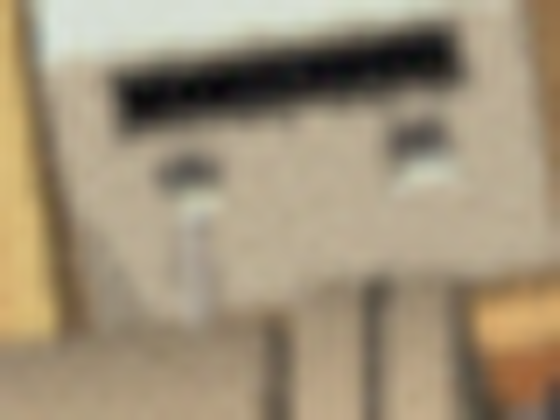

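Run:
```python
from h import *
w,e=tri(("top",218.07,220.8),("scene",293.9,238.9));print("round",w.round(1))
t,e=tri(("top",205+197/14-.5,208+217/14-.5),("scene",275+302/13-.5,205+388/13-.5));print("tip",t.round(1),e.round(1))
D=w-t;u=cx*np.cos(np.radians(40))+cz*np.sin(np.radians(40));print("a",D@A50,"u",D@u,"cy",D@cy)
s=st();pt=s['position']+76.6*np.array([np.cos(.149),np.sin(.149),0])-77.5*cz;print("pred",pt)
for k in(0,5,10,15): print(k,cproj("top",pt+A50*k)-cproj("top",pt),cproj("scene",pt+A50*k)-cproj("scene",pt))
```

```text
round [491.7  93.   37.6]
tip [484.3  90.9  49.1] [-1.5  0.4 -0. ]
a 13.66055667836504 u -1.5606307429476096 cy 1.0651044554597735
t 6.92 p [409.56  81.24 128.25] F [-0.6  -0.25  0.26] g 0.173
yang 1.7195 z [ 1.2e-03  1.0e-04 -1.0e+00]
pred [485.31182887  92.61359719  50.749354  ]
0 [0. 0.] [0. 0.]
5 [-0.03337377 -1.16001233] [-1.45266983  1.49489568]
10 [-0.06650752 -2.31168229] [-2.89948342  2.98376491]
15 [-0.09940385 -3.45509957] [-4.34047611  4.46664404]
```

{"op": "send_rows", "data": {
  "deltas": [
    [-0.04,0.01,0.07,0,0,0],
    [-0.04,0.01,0.07,0,0,0],
    [0,0,0,0,0,0],
    [0,0,0,0,0,0],
    [0,0,0,0,0,0]
  ]
}}

```text
time_s: 7.55
position: [413.0, 82.8, 120.7]
eef_rot: [-0.233, 3.133, -0.0]
force: [-0.2, 0.4, -0.2]
grip_width: 0.167
```

Run:
```python
from h import *
s=st()
for n in ("scene","top"):
    s=telemetry.observe();p,z=viewer.capture(n);np.savez(f"{n}6.npz",p=p,z=z,pos=s['position'],rot=s['eef_rot'])
    if n=="top":p=cv2.resize(p[208:238,205:245],None,fx=14,fy=14,interpolation=cv2.INTER_CUBIC)
    else:p=cv2.resize(p[205:250,275:315],None,fx=13,fy=13,interpolation=cv2.INTER_CUBIC)
    cv2.imwrite(f"pics/{n}6.png",p)
```

```text
t 7.55 p [412.98  82.82 120.68] F [-0.25  0.38 -0.24] g 0.167
yang 1.7196 z [ 0. -0. -1.]
```

View pics/scene6.png

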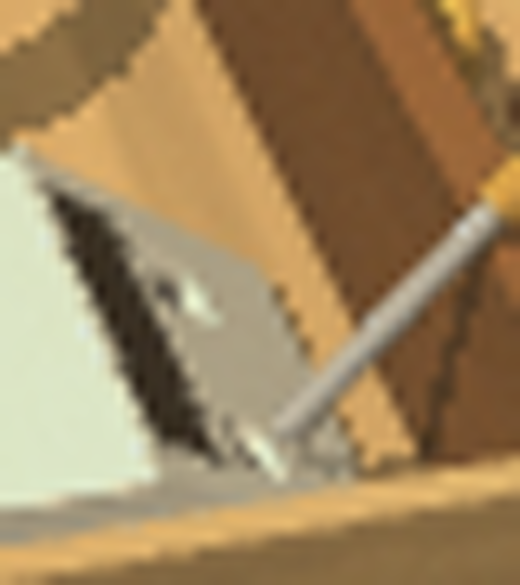

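View pics/top6.png

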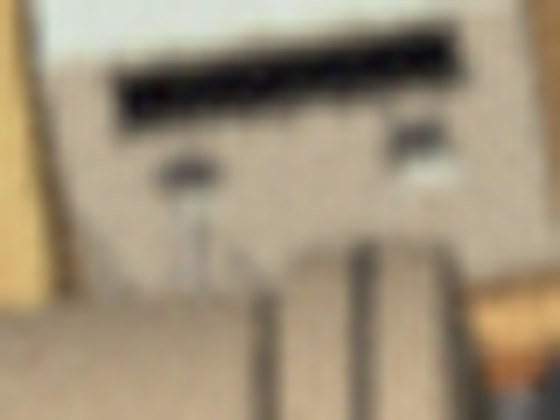

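Run:
```python
from h import *
u=cx*np.cos(np.radians(40))+cz*np.sin(np.radians(40))
P=np.array([490,93,42.]);J={}
for n in("top","scene"):
    J[n]=np.stack([cproj(n,P+d)-cproj(n,P) for d in (A50,u,cy)],1);print(n,J[n].round(3))
    th=np.linspace(0,6.28,60);e=np.array([cproj(n,P+6.5*(np.cos(t)*u+np.sin(t)*cy))-cproj(n,P) for t in th]);print("well bbox half",e.max(0),"up-slope pt",cproj(n,P+6.5*u)-cproj(n,P))
b=np.r_[(-3+190-190)/14,(186-207)/14,(253-280)/13,(447-432)/13]
A=np.r_[J["top"],J["scene"]]
print(np.linalg.lstsq(A,b,rcond=None)[0], np.linalg.lstsq(A,b,rcond=None)[1])
print("well size scene sb4: half u 34/13=2.6, v 32/13=2.5; top half u 35/14=2.5 v 36/14=2.6")
```

```text
top [[-0.007 -0.062 -0.376]
 [-0.23  -0.298  0.056]]
well bbox half [2.47247841 1.96040043] up-slope pt [-0.40528049 -1.93960261]
scene [[-0.289 -0.307  0.139]
 [ 0.297 -0.153  0.293]]
well bbox half [2.18628061 2.1543299 ] up-slope pt [-2.00451787 -0.99710702]
[4.80830445 1.85084999 0.08016851] [0.04156281]
well size scene sb4: half u 34/13=2.6, v 32/13=2.5; top half u 35/14=2.5 v 36/14=2.6
```

{"op": "send_rows", "data": {
  "deltas": [
    [-0.05,0,0.04,0,0,0],
    [-0.04,0,0.04,0,0,0],
    [0,0,0,0,0,0],
    [0,0,0,0,0,0],
    [0,0,0,0,0,0]
  ]
}}

```text
time_s: 8.28
position: [417.4, 83.5, 116.7]
eef_rot: [-0.233, 3.133, 0.0]
force: [0.6, -0.6, -0.8]
grip_width: 0.169
```

Run:
```python
from h import *
s=st()
for n in ("scene","top"):
    s=telemetry.observe();p,z=viewer.capture(n);np.savez(f"{n}7.npz",p=p,z=z,pos=s['position'],rot=s['eef_rot'])
    if n=="top":p=cv2.resize(p[208:238,205:245],None,fx=14,fy=14,interpolation=cv2.INTER_CUBIC)
    else:p=cv2.resize(p[205:250,275:315],None,fx=13,fy=13,interpolation=cv2.INTER_CUBIC)
    cv2.imwrite(f"pics/{n}7.png",p)
st()
```

```text
t 8.28 p [417.43  83.5  116.68] F [ 0.58 -0.6  -0.83] g 0.169
yang 1.7195 z [ 1.e-04  0.e+00 -1.e+00]
t 8.38 p [417.43  83.49 116.71] F [-0.42  0.12 -0.73] g 0.169
yang 1.7196 z [ 1.e-04 -0.e+00 -1.e+00]
```

View pics/scene7.png

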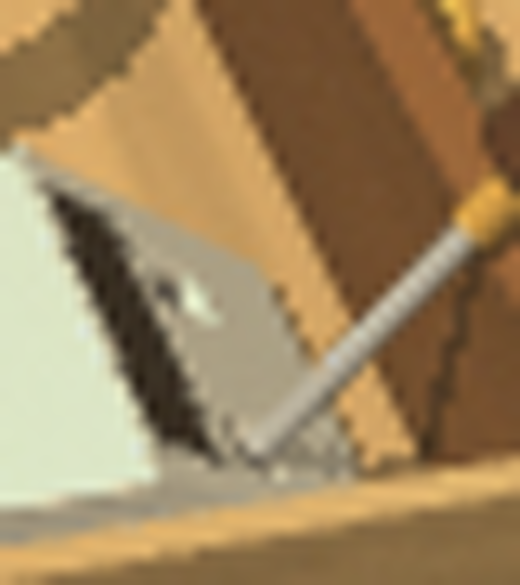

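View pics/top7.png

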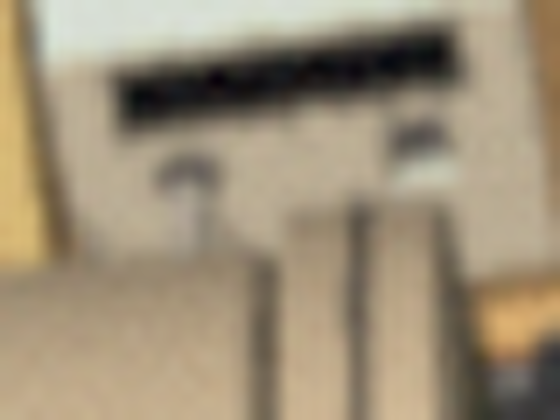

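{"op": "send_rows", "data": {
  "deltas": [
    [-0.02,0.015,0.023,0,0,0],
    [-0.02,0,0.023,0,0,0],
    [0,0,0,0,0,0],
    [0,0,0,0,0,0]
  ]
}}

```text
time_s: 8.88
position: [419.3, 84.5, 114.4]
eef_rot: [0.233, -3.133, 0.0]
force: [-1.2, 0.2, 0.7]
grip_width: 0.17
```

{"op": "send_rows", "data": {
  "deltas": [
    [-0.013,0,0.015,0,0,0],
    [-0.013,0,0.015,0,0,0],
    [0,0,0,0,0,0],
    [0,0,0,0,0,0]
  ]
}}

```text
time_s: 9.38
position: [420.5, 84.7, 112.9]
eef_rot: [0.233, -3.133, -0.0]
force: [-1.5, 0.3, 2.5]
grip_width: 0.174
```

```bash
cat > f.py <<'E'
from h import *
F=[]
for i in range(4):
    F.append(telemetry.observe()['force']); 
s=st();f=np.mean(F,0);print("F",f.round(2),"along a",(f@A50).round(2))
E
python3 f.py
```

```text
t 9.38 p [420.55  84.72 112.87] F [-1.46  0.33  2.54] g 0.174
yang 1.7195 z [-1.e-04  0.e+00 -1.e+00]
F [-1.46  0.33  2.54] along a -2.85
```

{"op": "send_rows", "data": {
  "deltas": [
    [-0.013,0,0.015,0,0,0],
    [0,0,0,0,0,0],
    [0,0,0,0,0,0]
  ]
}}

```text
time_s: 9.75
position: [421.1, 84.8, 112.1]
eef_rot: [0.233, -3.133, -0.0]
force: [-2.5, -0.0, 2.9]
grip_width: 0.169
```

{"op": "send_rows", "data": {
  "deltas": [
    [-0.013,0,0.015,0,0,0],
    [0,0,0,0,0,0],
    [0,0,0,0,0,0]
  ]
}}

```text
time_s: 10.12
position: [421.8, 84.9, 111.4]
eef_rot: [0.233, -3.133, 0.0]
force: [-3.2, -0.4, 3.2]
grip_width: 0.172
```

{"op": "send_rows", "data": {
  "deltas": [
    [-0.013,0,0.015,0,0,0],
    [0,0,0,0,0,0],
    [0,0,0,0,0,0]
  ]
}}

```text
time_s: 10.5
position: [422.4, 85.0, 111.0]
eef_rot: [0.233, -3.133, 0.0]
force: [-5.7, -0.6, 8.9]
grip_width: 0.169
```

```bash
python3 f.py
python3 - <<'E'
from h import *
for n in ("scene","top"):
    p,z=viewer.capture(n)
    if n=="top":p=cv2.resize(p[208:238,205:245],None,fx=10,fy=10,interpolation=cv2.INTER_CUBIC)
    else:p=cv2.resize(p[205:250,275:315],None,fx=10,fy=10,interpolation=cv2.INTER_CUBIC)
    cv2.imwrite(f"pics/{n}8.png",p)
E
```

```text
t 10.5 p [422.45  84.99 111.05] F [-5.71 -0.58  8.9 ] g 0.169
yang 1.7196 z [-1.e-04 -1.e-04 -1.e+00]
F [-5.71 -0.58  8.9 ] along a -10.5
```

View pics/scene8.png

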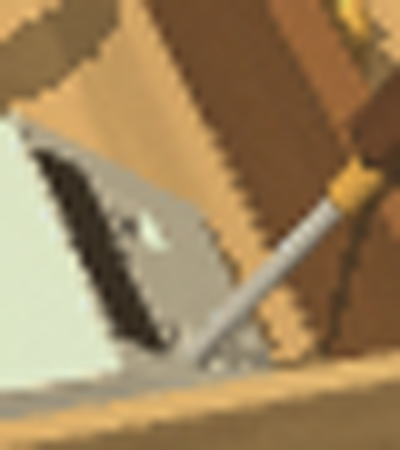

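View pics/top8.png

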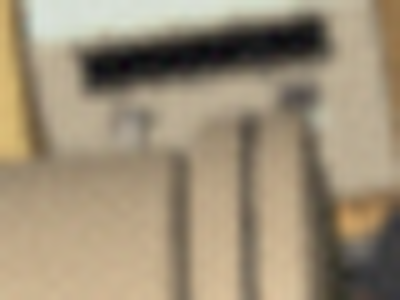

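{"op": "send_rows", "data": {
  "deltas": [
    [0,0,0,0,0,0],
    [0,0,0,0,0,0],
    [0,0,0,0,0,0],
    [0,0,0,0,0,0],
    [0,0,0,0,0,0],
    [0,0,0,0,0,0],
    [0,0,0,0,0,0],
    [0,0,0,0,0,0],
    [0,0,0,0,0,0],
    [0,0,0,0,0,0],
    [0,0,0,0,0,0],
    [0,0,0,0,0,0]
  ]
}}

```text
time_s: 12.1
position: [422.4, 85.0, 111.0]
eef_rot: [0.234, -3.133, 0.0]
force: [-5.9, -1.1, 8.3]
grip_width: 0.172
```

```bash
python3 f.py
```

```text
t 12.1 p [422.44  85.01 111.03] F [-5.9  -1.12  8.28] g 0.172
yang 1.7196 z [-1.e-04 -1.e-04 -1.e+00]
F [-5.9  -1.12  8.28] along a -10.2
```

{"op": "send_rows", "data": {
  "deltas": [
    [0.12,0,-0.15,0,0,0],
    [0.3,0,-0.36,0,0,0],
    [0.3,0,-0.4,0,0,0],
    [0.3,0,-0.6,0,0,0],
    [0,0,-0.6,0,0,0],
    [0,0,0,0,0,0]
  ]
}}

```text
time_s: 12.85
position: [373.5, 77.5, 218.6]
eef_rot: [-0.233, 3.127, -0.0]
force: [0.9, -0.2, 0.1]
grip_width: 0.172
```

Run:
```python
from h import *
p,z=viewer.capture("scene");np.savez("scene9.npz",p=p,z=z,pos=telemetry.observe()['position']);cv2.imwrite("pics/scene9.png",cv2.resize(p[130:270,220:400],None,fx=4.4,fy=4.2))
plan([423.5,329.7,205],down(1.5436),8)
```

```text
from [372.7  77.5 216.8] to [423.5 329.7 205. ]
[[-0.219, 0.605, 0.03, -0.0, 0.0, 0.021], [-0.206, 0.609, 0.03, -0.0, 0.0, 0.021], [-0.192, 0.614, 0.03, -0.0, 0.0, 0.021], [-0.179, 0.618, 0.03, -0.0, 0.0, 0.021], [-0.165, 0.622, 0.03, -0.0, 0.0, 0.021], [-0.151, 0.625, 0.03, -0.0, 0.0, 0.021], [-0.137, 0.628, 0.029, -0.0, 0.0, 0.021], [-0.124, 0.631, 0.029, -0.0, 0.0, 0.021]]
```

View pics/scene9.png

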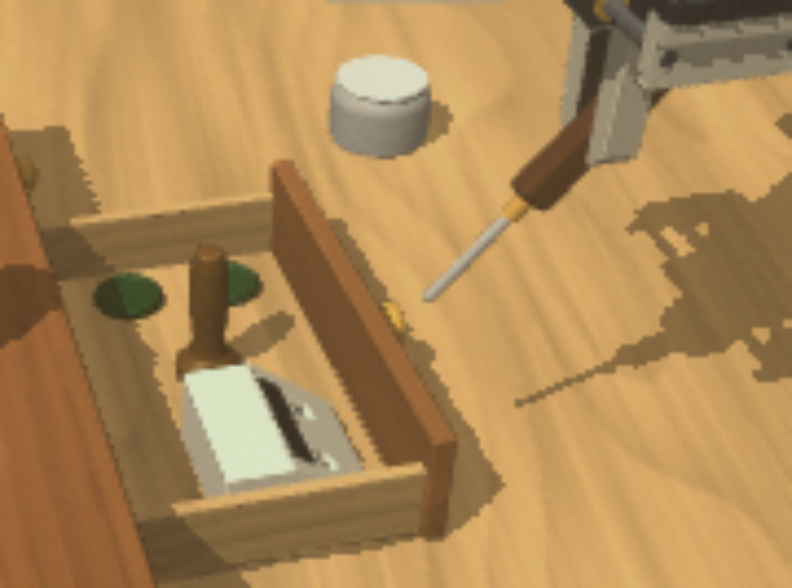

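{"op": "send_rows", "data": {
  "deltas": [
    [-0.22,0.6,0.03,0,0,0.021],
    [-0.21,0.61,0.03,0,0,0.021],
    [-0.19,0.61,0.03,0,0,0.021],
    [-0.18,0.62,0.03,0,0,0.021],
    [-0.16,0.62,0.03,0,0,0.021],
    [-0.15,0.63,0.03,0,0,0.021],
    [-0.14,0.63,0.03,0,0,0.021],
    [-0.12,0.63,0.03,0,0,0.021],
    [0,0,0,0,0,0],
    [0,0,0,0,0,0],
    [0,0,0,0,0,0]
  ]
}}

```text
time_s: 14.28
position: [422.5, 328.6, 203.6]
eef_rot: [-0.044, -3.141, 0.001]
force: [0.1, 0.2, -0.7]
grip_width: 0.169
```

Run:
```python
from h import *
s=st()
for n in ("wrist","scene"):
    p,z=viewer.capture(n);np.savez(f"{n}10.npz",p=p,z=z)
    cv2.imwrite(f"pics/{n}10.png",p if n=="wrist" else cv2.resize(p[210:360,280:430],None,fx=4,fy=4))
plan([423.5,329.7,140],down(1.5436),4)
```

```text
t 14.28 p [422.55 328.64 203.64] F [ 0.06  0.15 -0.74] g 0.169
yang 1.543 z [-5.e-04 -6.e-04 -1.e+00]
from [422.8 328.9 204.1] to [423.5 329.7 140. ]
[[-0.003, 0.004, 0.321, 0.0, 0.0, -0.0], [-0.003, 0.004, 0.321, 0.0, 0.0, -0.0], [-0.003, 0.004, 0.321, 0.0, 0.0, -0.0], [-0.003, 0.004, 0.321, 0.0, 0.0, -0.0]]
```

View pics/wrist10.png

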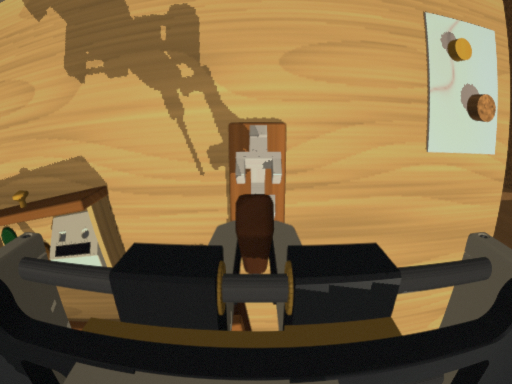

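View pics/scene10.png

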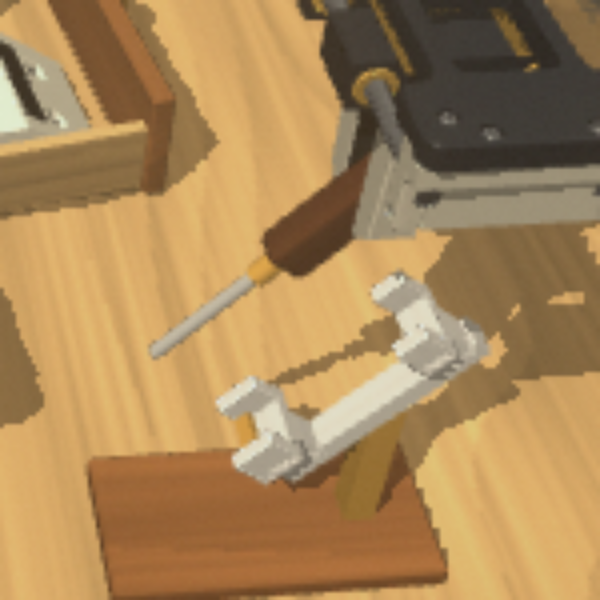

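{"op": "send_rows", "data": {
  "deltas": [
    [0,0.008,0.4,0,0,0],
    [0,0.008,0.4,0,0,0],
    [0,0,0.4,0,0,0],
    [0,0,0.3,0,0,0],
    [0,0,0.2,0,0,0],
    [0,0,0,0,0,0],
    [0,0,0,0,0,0],
    [0,0,0,0,0,0]
  ]
}}

```text
time_s: 15.38
position: [423.3, 330.8, 120.0]
eef_rot: [0.043, 3.14, 0.001]
force: [-0.3, 0.0, -1.1]
grip_width: 0.17
```

```bash
python3 f.py
```

```text
t 15.38 p [423.29 330.76 120.04] F [-0.32  0.01 -1.1 ] g 0.17
yang 1.5437 z [ 1.4e-03  9.0e-04 -1.0e+00]
F [-0.32  0.01 -1.1 ] along a 0.64
```

{"op": "send_rows", "data": {
  "deltas": [
    [0,-0.02,0.12,0,0,0],
    [0.006,0,0.12,0,0,0],
    [0,0,0.08,0,0,0],
    [0,0,0.03,0,0,0],
    [0,0,0,0,0,0],
    [0,0,0,0,0,0]
  ]
}}

```text
time_s: 16.12
position: [422.6, 329.5, 101.7]
eef_rot: [0.043, 3.141, 0.0]
force: [1.5, -0.3, -0.2]
grip_width: 0.166
```

```bash
python3 f.py
```

```text
t 16.12 p [422.59 329.46 101.7 ] F [ 1.49 -0.26 -0.23] g 0.166
yang 1.5436 z [ 3.e-04  2.e-04 -1.e+00]
F [ 1.49 -0.26 -0.23] along a 1.1
```

{"op": "send_rows", "data": {
  "deltas": [
    [-0.014,0,0.018,0,0,0],
    [0,0,0,0,0,0]
  ]
}}

```text
time_s: 16.38
position: [423.3, 329.5, 100.8]
eef_rot: [0.043, 3.141, 0.0]
force: [1.7, -0.0, 0.3]
grip_width: 0.172
```

{"op": "send_rows", "data": {
  "deltas": [
    [0,0,0,0,0,0],
    [0,0,0,0,0,0],
    [0,0,0,0,0,0],
    [0,0,0,0,0,0],
    [0,0,0,0,0,0]
  ],
  "fingers": 0.6
}}

```text
time_s: 17.0
position: [423.1, 329.4, 100.7]
eef_rot: [-0.043, -3.141, 0.0]
force: [-0.3, 0.5, -0.5]
grip_width: 0.595
```

```bash
python3 f.py
```

```text
t 17.0 p [423.08 329.38 100.67] F [-0.34  0.49 -0.51] g 0.595
yang 1.5436 z [-1.e-04 -0.e+00 -1.e+00]
F [-0.34  0.49 -0.51] along a 0.22
```

{"op": "send_rows", "data": {
  "deltas": [
    [0,0,-0.3,0,0,0],
    [0,0,-0.8,0,0,0],
    [0,0,-0.9,0,0,0],
    [0,0,-0.5,0,0,0]
  ],
  "fingers": 0.6
}}

```text
time_s: 17.5
position: [424.1, 330.0, 230.0]
eef_rot: [0.043, 3.137, 0.004]
force: [0.4, -0.2, -0.0]
grip_width: 0.6
```

Run:
```python
from h import *
p,z=viewer.capture("scene");cv2.imwrite("pics/scene11.png",cv2.resize(p[230:360,280:420],None,fx=5,fy=4.6))
st();plan([537,-20,205],down(1.7163),10)
```

```text
t 17.55 p [425.13 330.68 233.12] F [0.65 0.24 2.85] g 0.602
yang 1.5437 z [ 0.0072  0.0046 -1.    ]
from [425.1 330.7 233.1] to [537. -20. 205.]
[[-0.242, -0.695, 0.055, 0.0, 0.001, -0.016], [-0.23, -0.699, 0.055, 0.0, 0.001, -0.016], [-0.218, -0.703, 0.055, 0.0, 0.001, -0.016], [-0.206, -0.707, 0.055, 0.0, 0.001, -0.016], [-0.194, -0.71, 0.055, 0.0, 0.001, -0.016], [-0.182, -0.714, 0.055, 0.0, 0.001, -0.016], [-0.169, -0.717, 0.055, 0.0, 0.001, -0.016], [-0.157, -0.719, 0.056, 0.0, 0.001, -0.016], [-0.145, -0.722, 0.056, 0.0, 0.001, -0.016], [-0.132, -0.724, 0.056, 0.0, 0.001, -0.016]]
```

View pics/scene11.png

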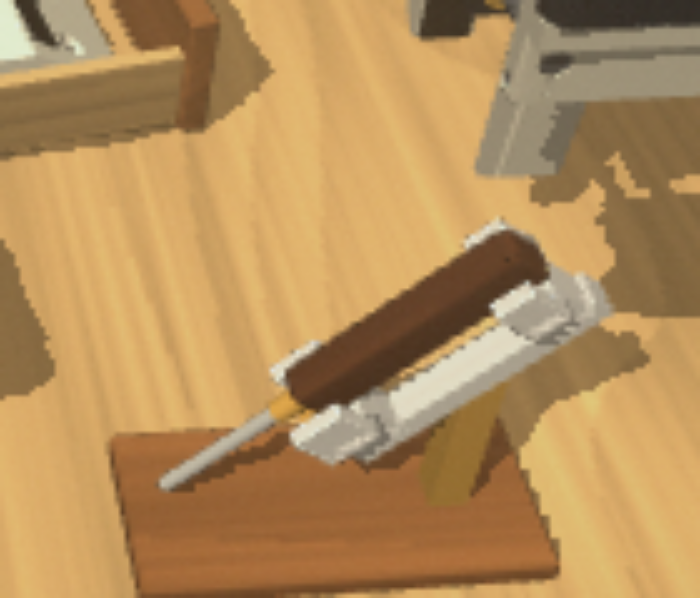

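{"op": "send_rows", "data": {
  "deltas": [
    [-0.24,-0.7,0.05,0,0,-0.016],
    [-0.23,-0.7,0.05,0,0,-0.016],
    [-0.22,-0.7,0.05,0,0,-0.016],
    [-0.21,-0.71,0.05,0,0,-0.016],
    [-0.19,-0.71,0.05,0,0,-0.016],
    [-0.18,-0.71,0.05,0,0,-0.016],
    [-0.17,-0.72,0.06,0,0,-0.016],
    [-0.16,-0.72,0.06,0,0,-0.016],
    [-0.15,-0.72,0.06,0,0,-0.016],
    [-0.13,-0.72,0.06,0,0,-0.016],
    [0,0,0,0,0,0],
    [0,0,0,0,0,0]
  ],
  "fingers": 0.48
}}

```text
time_s: 19.05
position: [534.1, -21.2, 198.8]
eef_rot: [0.219, -3.134, -0.001]
force: [-0.1, 1.1, -0.6]
grip_width: 0.482
```

Run:
```python
from h import *
a=np.load("scene0.npz")['p'];b,_=viewer.capture("scene")
d=cv2.absdiff(a[265:370,295:410],b[265:370,295:410]).max(-1);print("diff in rest region: px>40:",(d>40).sum())
s=st();p,z=viewer.capture("wrist");np.savez("w12.npz",p=p,z=z,pos=s['position'],rot=s['eef_rot']);cv2.imwrite("pics/w12.png",p)
cv2.imwrite("pics/s12.png",cv2.resize(b[100:270,180:380],None,fx=4,fy=3.5))
```

```text
diff in rest region: px>40: 259
t 19.1 p [534.08 -20.85 198.89] F [0.27 0.54 0.28] g 0.482
yang 1.7114 z [ 1.e-04  4.e-04 -1.e+00]
```

View pics/w12.png

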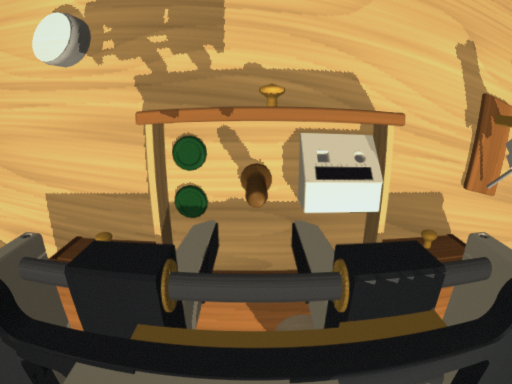

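View pics/s12.png

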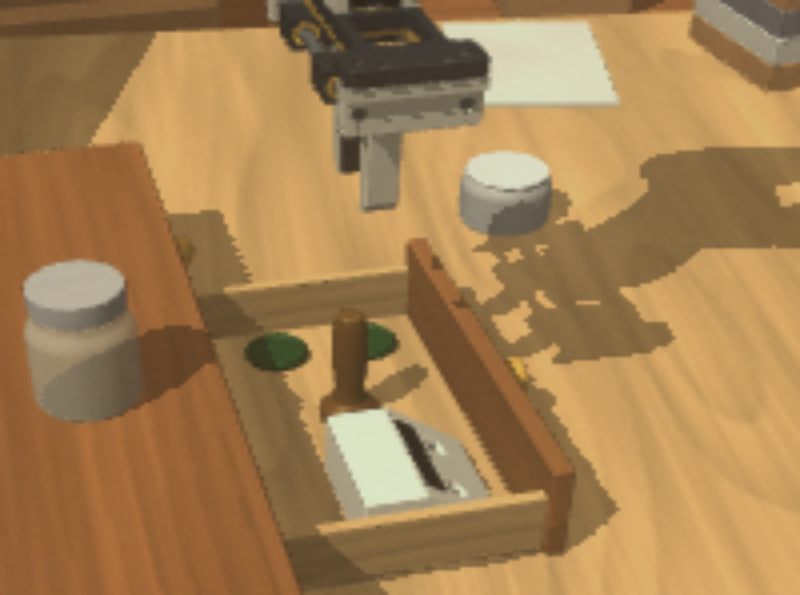

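Run:
```python
from h import *
D=np.load("w12.npz");p=D['p'];pose={'position':D['pos'],'eef_rot':D['rot']}
cv2.imwrite("pics/w12c.png",cv2.resize(p[155:220,225:290],None,fx=9,fy=9,interpolation=cv2.INTER_CUBIC))
for (u,v,h) in [(257.5,198,104),(256.5,177,20),(190,153,20),(191,200,20),(303,178,62)]:
    o,d=wristworld(u,v,pose);P=o+d*(h-o[2])/d[2];print((u,v,h),P.round(1))
for P in ([537.3,-19.7,104],[537.3,-19.7,12]): print(wproj(P,pose))
```

```text
(257.5, 198, 104) [539.9 -18.8 104. ]
(256.5, 177, 20) [539.2 -19.3  20. ]
(190, 153, 20) [ 521.1 -101.5   20. ]
(191, 200, 20) [579.1 -95.1  20. ]
(303, 178, 62) [523.9  27.8  62. ]
[256.87048384 195.21102117]
[256.34333265 173.95108652]
```

View pics/w12c.png

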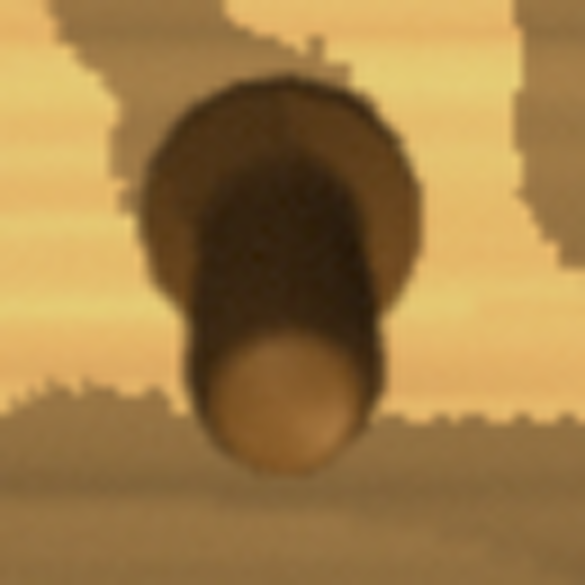

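Run:
```python
from h import *
st();plan([539.5,-19.5,100],down(1.7114),4)
```

```text
t 19.15 p [534.11 -20.68 198.91] F [ 0.58  0.42 -0.17] g 0.48
yang 1.712 z [ 2.e-04  3.e-04 -1.e+00]
from [534.1 -20.7 198.9] to [539.5 -19.5 100. ]
[[-0.027, 0.002, 0.495, 0.0, 0.0, 0.0], [-0.027, 0.002, 0.495, 0.0, 0.0, 0.0], [-0.027, 0.002, 0.495, 0.0, 0.0, 0.0], [-0.027, 0.002, 0.495, 0.0, 0.0, 0.0]]
```

{"op": "send_rows", "data": {
  "deltas": [
    [-0.05,0,0.4,0,0,0],
    [-0.06,0.01,0.5,0,0,0],
    [0,0,0.5,0,0,0],
    [0,0,0,0,0,0],
    [0,0,0,0,0,0]
  ],
  "fingers": 0.42
}}

```text
time_s: 19.77
position: [539.7, -20.0, 128.9]
eef_rot: [-0.221, 3.134, 0.0]
force: [0.3, 0.2, 0.3]
grip_width: 0.422
```

Run:
```python
from h import *
st()
for n in ("scene","wrist"):
    p,z=viewer.capture(n)
    cv2.imwrite(f"pics/{n}13.png",p if n=="wrist" else cv2.resize(p[130:270,210:340],None,fx=5,fy=4.2))
```

```text
t 19.77 p [539.69 -19.98 128.91] F [0.26 0.18 0.28] g 0.422
yang 1.7117 z [ 0.  0. -1.]
```

View pics/wrist13.png

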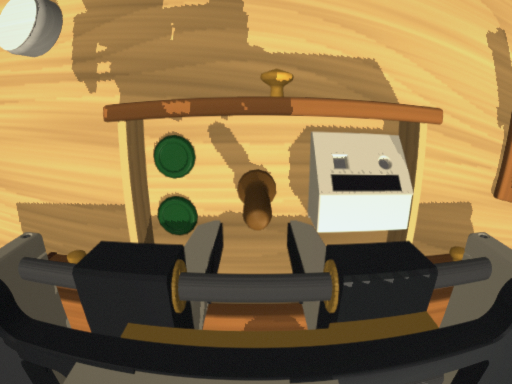

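View pics/scene13.png

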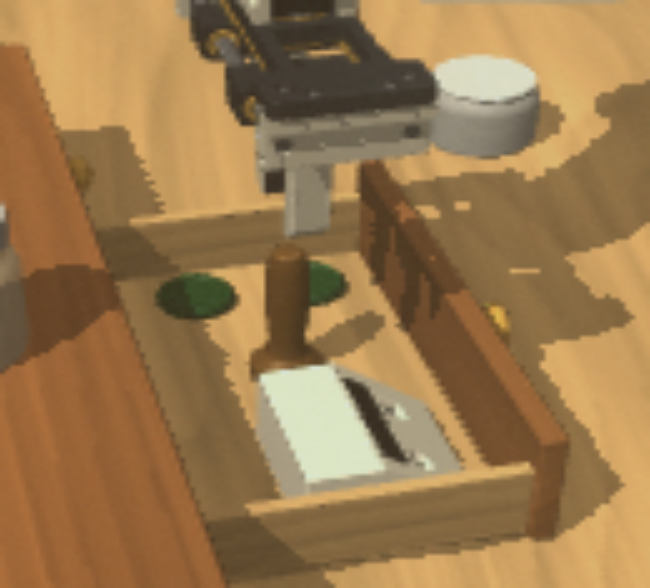

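{"op": "send_rows", "data": {
  "deltas": [
    [0,0,0.35,0,0,0],
    [0,0,0.4,0,0,0],
    [0,0,0.4,0,0,0],
    [0,0,0.27,0,0,0],
    [0,0,0,0,0,0],
    [0,0,0,0,0,0]
  ]
}}

```text
time_s: 20.62
position: [540.1, -20.4, 58.3]
eef_rot: [-0.22, 3.133, -0.0]
force: [0.6, -0.5, 0.8]
grip_width: 0.422
```

```bash
python3 f.py; python3 -c "
from h import *
p,z=viewer.capture('wrist');cv2.imwrite('pics/w14.png',p)"
```

```text
t 20.62 p [540.1  -20.41  58.27] F [ 0.64 -0.47  0.83] g 0.422
yang 1.7111 z [ 9.e-04 -1.e-04 -1.e+00]
F [ 0.64 -0.47  0.83] along a -0.28
```

View pics/w14.png

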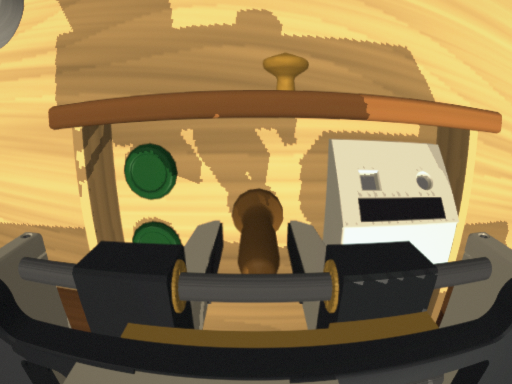

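Signet stem sits between the fingers; close.

{"op": "send_rows", "data": {
  "deltas": [
    [0,0,0,0,0,0],
    [0,0,0,0,0,0],
    [0,0,0,0,0,0],
    [0,0,0,0,0,0],
    [0,0,0,0,0,0]
  ],
  "fingers": 0,
  "force": 35
}}

```text
time_s: 21.3
position: [539.9, -20.3, 58.1]
eef_rot: [-0.22, 3.133, -0.0]
force: [0.0, 0.8, 4.5]
grip_width: 0.226
```

```bash
python3 f.py
```

```text
t 21.3 p [539.94 -20.31  58.06] F [0.01 0.76 4.5 ] g 0.226
yang 1.7112 z [ 7.e-04  0.e+00 -1.e+00]
F [0.01 0.76 4.5 ] along a -3.37
```

{"op": "send_rows", "data": {
  "deltas": [
    [0,0,-0.2,0,0,0],
    [0,0,-0.6,0,0,0],
    [0,0,-0.7,0,0,0],
    [0,0,-0.7,0,0,0],
    [0,0,-0.45,0,0,0],
    [0,0,0,0,0,0],
    [0,0,0,0,0,0]
  ]
}}

```text
time_s: 22.18
position: [538.8, -20.3, 188.8]
eef_rot: [0.22, -3.132, -0.001]
force: [0.3, 0.1, -3.7]
grip_width: 0.232
```

```bash
python3 f.py
python3 - <<'E'
from h import *
p,z=viewer.capture("scene");cv2.imwrite("pics/scene15.png",cv2.resize(p[80:270,180:340],None,fx=4,fy=3))
plan([709.8,-88,190],down(1.7114),7)
E
```

```text
t 22.18 p [538.84 -20.29 188.83] F [ 0.31  0.14 -3.66] g 0.232
yang 1.7111 z [-1.9e-03  2.0e-04 -1.0e+00]
F [ 0.31  0.14 -3.66] along a 3.02
from [538.6 -20.2 188.4] to [709.8 -88.  190. ]
[[-0.457, -0.26, -0.006, 0.0, -0.0, -0.0], [-0.457, -0.26, -0.006, 0.0, -0.0, -0.0], [-0.457, -0.26, -0.006, 0.0, -0.0, -0.0], [-0.457, -0.26, -0.005, 0.0, -0.0, -0.0], [-0.457, -0.26, -0.005, 0.0, -0.0, -0.0], [-0.457, -0.26, -0.005, 0.0, -0.0, -0.0], [-0.457, -0.26, -0.005, 0.0, -0.0, -0.0]]
```

View pics/scene15.png

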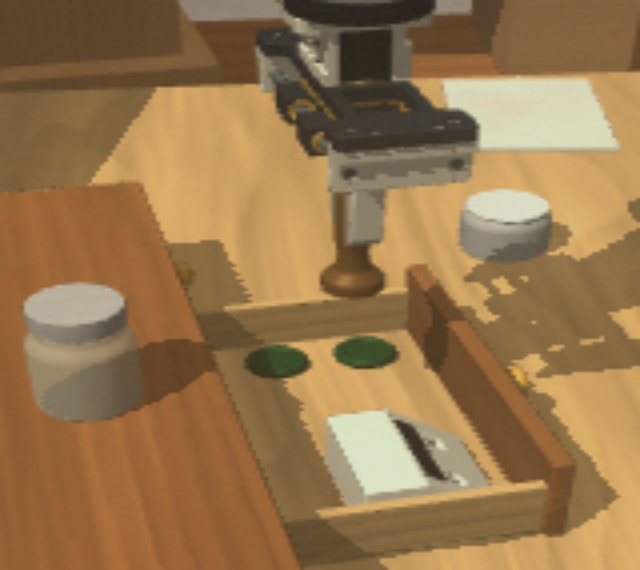

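{"op": "send_rows", "data": {
  "deltas": [
    [-0.3,-0.36,0,0,0,0],
    [-0.45,-0.36,0,0,0,0],
    [-0.49,-0.3,0,0,0,0],
    [-0.49,-0.26,0,0,0,0],
    [-0.49,-0.22,0,0,0,0],
    [-0.49,-0.16,0,0,0,0],
    [-0.49,-0.16,0,0,0,0],
    [0,0,0,0,0,0],
    [0,0,0,0,0,0],
    [0,0,0,0,0,0]
  ]
}}

```text
time_s: 23.48
position: [710.0, -87.8, 189.8]
eef_rot: [0.22, -3.133, -0.0]
force: [-0.1, -0.1, -2.3]
grip_width: 0.226
```

```bash
python3 f.py
```

```text
t 23.48 p [710.02 -87.83 189.81] F [-0.14 -0.09 -2.31] g 0.226
yang 1.7113 z [-9.e-04  2.e-04 -1.e+00]
F [-0.14 -0.09 -2.31] along a 1.67
```

Lower towards TCP z ≈ 148, watching the force.

{"op": "send_rows", "data": {
  "deltas": [
    [0,0,0.3,0,0,0],
    [0,0,0.3,0,0,0],
    [0,0,0.15,0,0,0],
    [0,0,0.04,0,0,0],
    [0,0,0,0,0,0],
    [0,0,0,0,0,0]
  ]
}}

```text
time_s: 24.22
position: [711.2, -88.1, 151.5]
eef_rot: [-0.22, 3.133, -0.001]
force: [0.3, 0.3, -2.7]
grip_width: 0.231
```

```bash
python3 f.py
```

```text
t 24.23 p [711.22 -88.15 151.49] F [ 0.33  0.31 -2.74] g 0.231
yang 1.7112 z [ 1.2e-03 -3.0e-04 -1.0e+00]
F [ 0.33  0.31 -2.74] along a 2.34
```

{"op": "send_rows", "data": {
  "deltas": [
    [0,0,0.03,0,0,0],
    [0,0,0.02,0,0,0],
    [0,0,0,0,0,0],
    [0,0,0,0,0,0]
  ]
}}

```text
time_s: 24.72
position: [710.8, -88.0, 148.2]
eef_rot: [-0.22, 3.134, -0.0]
force: [0.3, 0.3, -2.1]
grip_width: 0.228
```

{"op": "send_rows", "data": {
  "deltas": [
    [0,0,0.02,0,0,0],
    [0,0,0,0,0,0],
    [0,0,0,0,0,0]
  ]
}}

```text
time_s: 25.1
position: [711.1, -88.0, 148.2]
eef_rot: [-0.22, 3.133, -0.0]
force: [-2.4, 1.6, 5.5]
grip_width: 0.23
```

```bash
python3 f.py;python3 - <<'E'
from h import *
p,z=viewer.capture("scene");cv2.imwrite("pics/scene16.png",cv2.resize(p[60:270,110:340],None,fx=3.4,fy=2.8))
E
```

```text
t 25.1 p [711.06 -88.02 148.18] F [-2.42  1.58  5.53] g 0.23
yang 1.7113 z [ 1.e-03 -1.e-04 -1.e+00]
F [-2.42  1.58  5.53] along a -5.63
```

View pics/scene16.png

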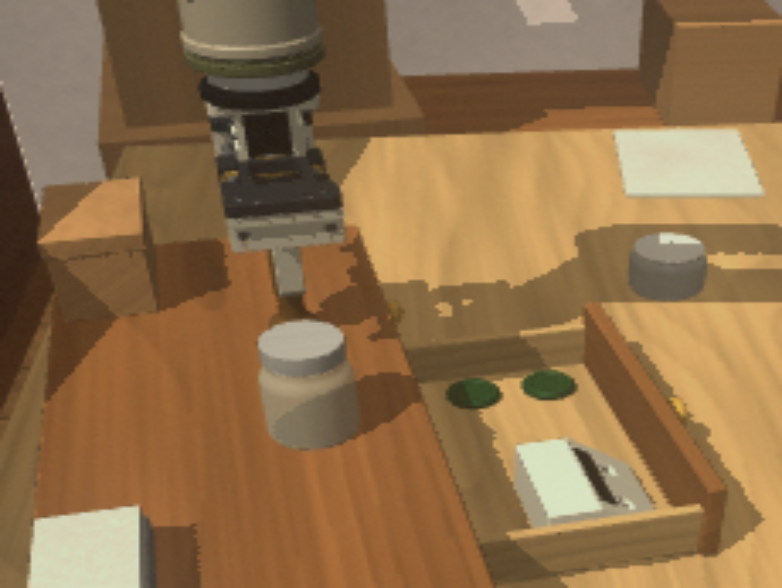

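Contact with the shelf (weight gone, 5.5 N up). Release to a moderate opening and rise.

{"op": "send_rows", "data": {
  "deltas": [
    [0,0,0,0,0,0],
    [0,0,0,0,0,0],
    [0,0,0,0,0,0],
    [0,0,0,0,0,0],
    [0,0,0,0,0,0]
  ],
  "fingers": 0.55
}}

```text
time_s: 25.78
position: [710.8, -88.1, 147.1]
eef_rot: [0.22, -3.134, 0.0]
force: [0.8, 0.3, 0.1]
grip_width: 0.548
```

{"op": "send_rows", "data": {
  "deltas": [
    [0,0,-0.2,0,0,0],
    [0,0,-0.5,0,0,0],
    [0,0,-0.7,0,0,0],
    [0,0,-0.4,0,0,0]
  ]
}}

```text
time_s: 26.28
position: [711.7, -88.2, 240.6]
eef_rot: [-0.22, 3.13, -0.002]
force: [0.1, 0.3, -0.3]
grip_width: 0.549
```

Run:
```python
from h import *
k=np.array([448.7,0])
st()
p,z=viewer.capture("wrist");cv2.imwrite("pics/w17.png",p)
# push pose: knob chest y ~10, panel outer line x=448.69-.1466y ; TCP 30 mm before the panel
c=np.array([448.69,0,0])+0  # on panel line at y=0
kn=c+cy*10*1.0
print("panel pt at knob",kn)
T=kn-cx*45;T[2]=230;plan(T,down(1.7163),9)
```

```text
t 26.27 p [711.72 -88.18 240.62] F [ 0.1   0.27 -0.3 ] g 0.549
yang 1.7112 z [ 3.7e-03 -7.0e-04 -1.0e+00]
panel pt at knob [447.24012835   9.89433536   0.        ]
from [712.5 -88.3 243.3] to [402.7   3.4 230. ]
[[0.653, 0.298, 0.025, -0.0, 0.001, -0.001], [0.653, 0.299, 0.025, -0.0, 0.001, -0.001], [0.653, 0.299, 0.026, -0.0, 0.001, -0.001], [0.653, 0.299, 0.026, -0.0, 0.001, -0.001], [0.652, 0.3, 0.027, -0.0, 0.001, -0.001], [0.652, 0.3, 0.027, -0.0, 0.001, -0.001], [0.652, 0.3, 0.028, -0.0, 0.001, -0.001], [0.652, 0.301, 0.028, -0.0, 0.001, -0.001], [0.652, 0.301, 0.029, -0.0, 0.001, -0.001]]
```

View pics/w17.png

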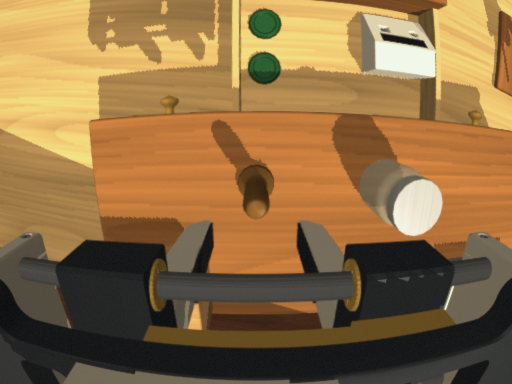

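{"op": "send_rows", "data": {
  "deltas": [
    [0.3,0,0,0,0,0],
    [0.65,0.2,0,0,0,0],
    [0.7,0.35,0.03,0,0,0],
    [0.7,0.35,0.03,0,0,0],
    [0.7,0.35,0.03,0,0,0],
    [0.7,0.35,0.03,0,0,0],
    [0.7,0.35,0.03,0,0,0],
    [0.7,0.35,0.03,0,0,0],
    [0.7,0.35,0.03,0,0,0],
    [0.7,0.06,0.03,0,0,0],
    [0,0,0,0,0,0],
    [0,0,0,0,0,0]
  ],
  "fingers": 0.65
}}

```text
time_s: 27.82
position: [368.0, 0.2, 225.2]
eef_rot: [-0.22, 3.133, -0.0]
force: [0.5, -0.6, 0.3]
grip_width: 0.65
```

Run:
```python
from h import *
st()
p,z=viewer.capture("wrist");cv2.imwrite("pics/w18.png",p)
p,z=viewer.capture("top");np.savez("top18.npz",p=p,z=z);cv2.imwrite("pics/t18.png",cv2.resize(p[60:290,100:380],None,fx=2.8,fy=2.6))
T=np.array([447.1,11,0])-cx*45;T[2]=100;plan(T,down(1.7163),4)
```

```text
t 27.82 p [3.6803e+02 2.4000e-01 2.2523e+02] F [ 0.46 -0.55  0.33] g 0.65
yang 1.711 z [ 1.e-03 -1.e-04 -1.e+00]
from [3.681e+02 2.000e-01 2.251e+02] to [402.6   4.5 100. ]
[[-0.174, -0.003, 0.626, 0.0, -0.0, -0.001], [-0.174, -0.003, 0.626, 0.0, -0.0, -0.001], [-0.174, -0.003, 0.626, 0.0, -0.0, -0.001], [-0.174, -0.004, 0.626, 0.0, -0.0, -0.001]]
```

View pics/w18.png

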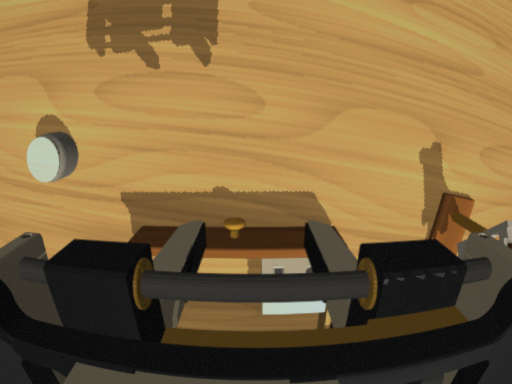

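View pics/t18.png

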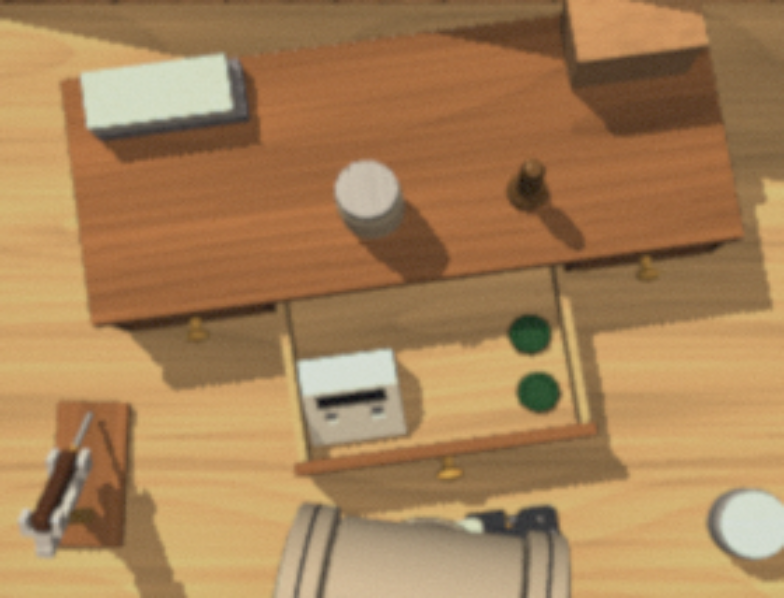

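Run:
```python
from h import *
s=st();o,d=wristworld(234,226,s);P=o+d*(50-o[2])/d[2];print(P, P@cy,s['position']@cy)
q=rayplane("top",260.2,240.6,45);print(q,q@cy)
for (u,v) in [(106.3,239),(212-0,224.5)]: pass
```

```text
t 27.93 p [3.6813e+02 2.1000e-01 2.2513e+02] F [-0.28  0.04  1.07] g 0.651
yang 1.711 z [-1.e-04  0.e+00 -1.e+00]
[437.7154836  -17.19450016  50.        ] -80.47594194888701 -53.1642678546359
[437.55148366 -17.91732393  45.        ] -81.16735014303025
```

Run:
```python
from h import *
plan(399*cx-80.8*cy+100*cz,down(1.7163),4)
```

```text
from [3.681e+02 2.000e-01 2.251e+02] to [406.5 -22.1 100. ]
[[-0.174, -0.137, 0.626, 0.0, -0.0, -0.001], [-0.174, -0.138, 0.626, 0.0, -0.0, -0.001], [-0.174, -0.138, 0.626, 0.0, -0.0, -0.001], [-0.174, -0.138, 0.626, 0.0, -0.0, -0.001]]
```

{"op": "send_rows", "data": {
  "deltas": [
    [-0.17,-0.14,0.6,0,0,-0.001],
    [-0.17,-0.14,0.6,0,0,-0.001],
    [-0.17,-0.14,0.65,0,0,-0.001],
    [-0.17,-0.14,0.65,0,0,-0.001],
    [0,0,0.5,0,0,0],
    [0,0,0.5,0,0,0],
    [0,0,0,0,0,0],
    [0,0,0,0,0,0]
  ]
}}

```text
time_s: 28.92
position: [405.8, -22.7, 50.9]
eef_rot: [-0.227, 3.133, -0.0]
force: [0.5, 0.4, -0.1]
grip_width: 0.65
```

Run:
```python
from h import *
s=st();print(s['position']@cx,s['position']@cy)
p,z=viewer.capture("wrist");cv2.imwrite("pics/w19.png",p)
p,z=viewer.capture("scene");cv2.imwrite("pics/s19.png",cv2.resize(p[120:290,180:400],None,fx=3.6,fy=3.5))
```

```text
t 28.93 p [405.79 -22.72  50.86] F [ 0.49  0.37 -0.15] g 0.65
yang 1.7154 z [ 2.e-04 -1.e-04 -1.e+00]
398.2092061186577 -81.31041129732301
```

View pics/w19.png

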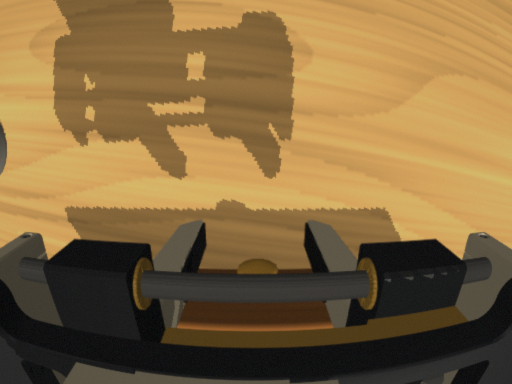

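View pics/s19.png

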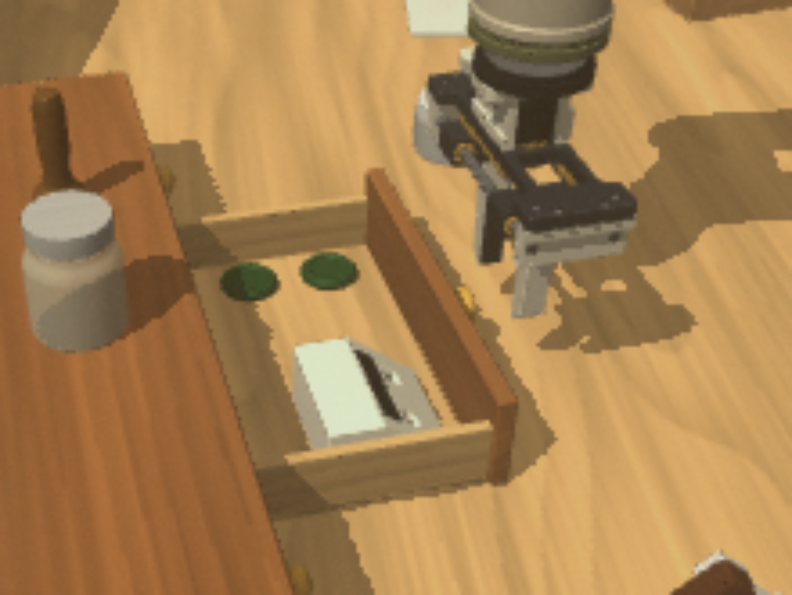

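{"op": "send_rows", "data": {
  "deltas": [
    [-0.3,0,0,0,0,0],
    [-0.25,0,0,0,0,0],
    [-0.15,0,0,0,0,0],
    [-0.15,0,0,0,0,0],
    [-0.2,0,0,0,0,0],
    [-0.22,0,0,0,0,0],
    [-0.22,0,0,0,0,0],
    [-0.22,0,0,0,0,0],
    [-0.22,0,0,0,0,0],
    [-0.22,0,0,0,0,0]
  ]
}}

```text
time_s: 30.28
position: [510.7, -7.3, 50.3]
eef_rot: [0.227, -3.131, 0.0]
force: [-8.0, -1.8, 7.3]
grip_width: 0.647
```

Run:
```python
from h import *
s=st();print(s['position']@cx,s['position']@cy)
p,z=viewer.capture("scene");cv2.imwrite("pics/s20.png",cv2.resize(p[100:290,130:400],None,fx=2.9,fy=3))
```

```text
t 30.27 p [510.65  -7.34  50.26] F [-8.02 -1.75  7.34] g 0.647
yang 1.7153 z [-2.9e-03 -4.0e-04 -1.0e+00]
504.18976173004086 -81.30332929428427
```

View pics/s20.png

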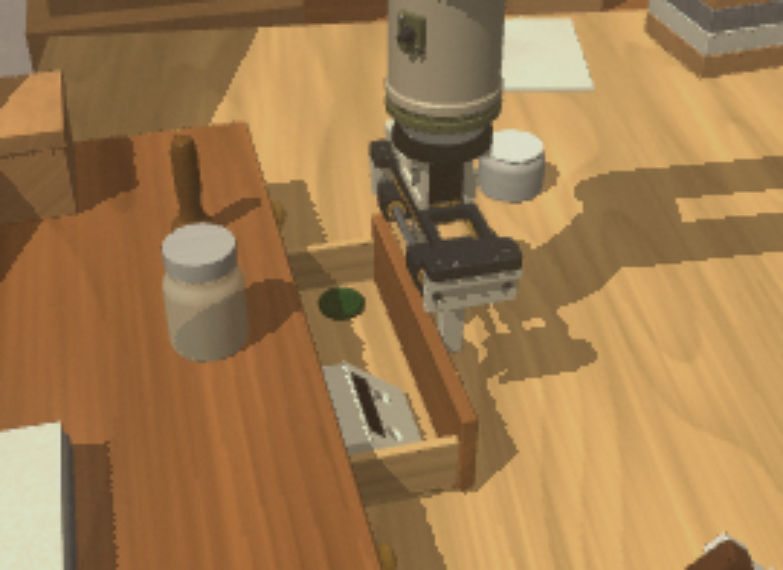

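{"op": "send_rows", "data": {
  "deltas": [
    [-0.22,0,0,0,0,0],
    [-0.22,0,0,0,0,0],
    [-0.22,0,0,0,0,0],
    [-0.22,0,0,0,0,0],
    [-0.22,0,0,0,0,0],
    [-0.2,0,0,0,0,0],
    [-0.15,0,0,0,0,0],
    [-0.05,0,0,0,0,0],
    [0,0,0,0,0,0]
  ]
}}

```text
time_s: 31.45
position: [585.0, 3.5, 50.0]
eef_rot: [0.227, -3.132, 0.0]
force: [-4.8, -0.8, 2.9]
grip_width: 0.655
```

Run:
```python
from h import *
s=st();print(s['position']@cx,s['position']@cy, s['force']@cx)
p,z=viewer.capture("scene");cv2.imwrite("pics/s21.png",cv2.resize(p[100:290,130:400],None,fx=2.9,fy=3))
```

```text
t 31.45 p [585.     3.52  49.98] F [-4.76 -0.81  2.88] g 0.655
yang 1.7153 z [-1.8e-03 -2.0e-04 -1.0e+00]
579.3250479995249 -81.32988099389908 -4.824755987873596
```

View pics/s21.png

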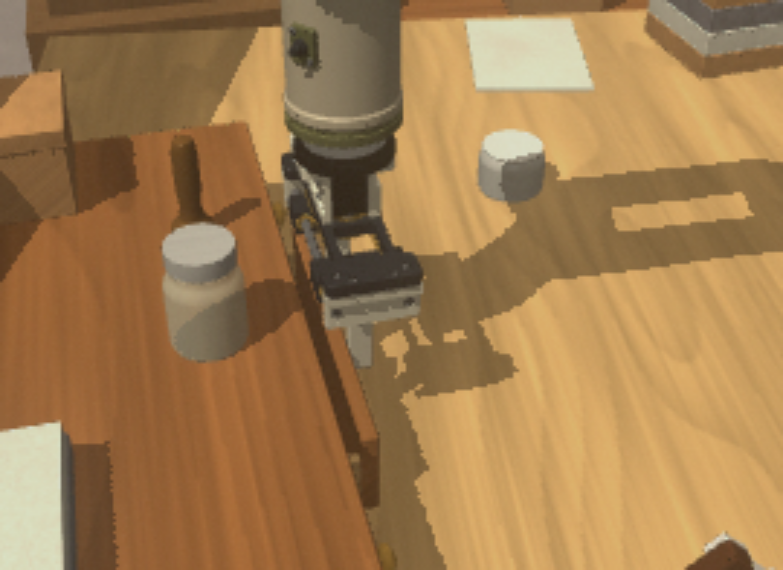

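{"op": "send_rows", "data": {
  "deltas": [
    [-0.08,0,0,0,0,0],
    [-0.08,0,0,0,0,0],
    [-0.04,0,0,0,0,0],
    [0,0,0,0,0,0],
    [0,0,0,0,0,0]
  ]
}}

```text
time_s: 32.12
position: [594.8, 5.0, 49.9]
eef_rot: [0.227, -3.132, 0.0]
force: [-5.2, -1.4, 2.0]
grip_width: 0.648
```

{"op": "send_rows", "data": {
  "deltas": [
    [-0.04,0,0,0,0,0],
    [-0.04,0,0,0,0,0],
    [0,0,0,0,0,0],
    [0,0,0,0,0,0]
  ]
}}

```text
time_s: 32.62
position: [598.7, 5.5, 49.9]
eef_rot: [0.227, -3.132, 0.0]
force: [-4.5, -1.6, 2.6]
grip_width: 0.65
```

Run:
```python
from h import *
s=st();print(s['position']@cx,s['position']@cy, s['force']@cx)
```

```text
t 32.62 p [598.68   5.55  49.91] F [-4.54 -1.57  2.6 ] g 0.65
yang 1.7152 z [-1.8e-03 -2.0e-04 -1.0e+00]
593.1593658618535 -81.31007269343935 -4.715954099579049
```

{"op": "send_rows", "data": {
  "deltas": [
    [-0.05,0,0,0,0,0],
    [0,0,0,0,0,0],
    [0,0,0,0,0,0]
  ]
}}

```text
time_s: 33.0
position: [601.0, 5.9, 49.9]
eef_rot: [0.227, -3.131, 0.0]
force: [-6.2, -1.4, 4.5]
grip_width: 0.649
```

{"op": "send_rows", "data": {
  "deltas": [
    [-0.04,0,0,0,0,0],
    [0,0,0,0,0,0],
    [0,0,0,0,0,0]
  ]
}}

```text
time_s: 33.38
position: [601.0, 5.8, 49.9]
eef_rot: [0.226, -3.127, 0.0]
force: [-18.3, -2.7, 13.1]
grip_width: 0.649
```

Run:
```python
from h import *
s=st();print(s['position']@cx,s['position']@cy, s['force']@cx)
p,z=viewer.capture("scene");cv2.imwrite("pics/s22.png",cv2.resize(p[150:310,200:350],None,fx=4.5,fy=3.7))
```

```text
t 33.38 p [600.96   5.84  49.89] F [-18.33  -2.73  13.06] g 0.649
yang 1.7153 z [-6.5e-03 -7.0e-04 -1.0e+00]
595.4615216528966 -81.35042429073333 -18.5320813428755
```

View pics/s22.png

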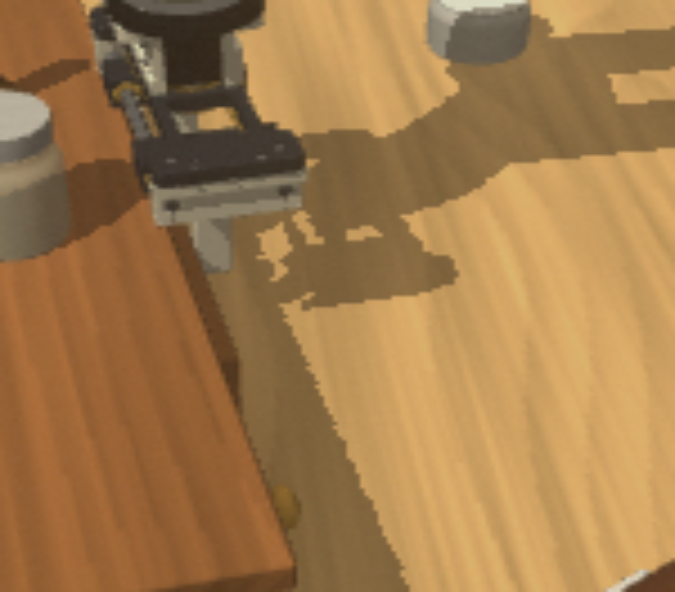

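{"op": "send_rows", "data": {
  "deltas": [
    [0.2,0,0,0,0,0],
    [0.5,0,0,0,0,0],
    [0.7,0,0,0,0,0],
    [0.7,0,-0.2,0,0,0],
    [0.7,0,-0.7,0,0,0],
    [0.7,0,-0.8,0,0,0],
    [0.6,0,-0.8,0,0,0],
    [0,0,0,0,0,0],
    [0,0,0,0,0,0],
    [0,0,0,0,0,0]
  ]
}}

```text
time_s: 34.67
position: [400.8, -22.9, 173.7]
eef_rot: [0.227, -3.131, -0.001]
force: [0.2, 0.5, -0.7]
grip_width: 0.653
```

Run:
```python
from h import *
st()
p,z=viewer.capture("scene");cv2.imwrite("pics/s23.png",p);a=np.load("scene0.npz")['p']
cv2.imwrite("pics/s23c.png",np.hstack([cv2.resize(q[270:365,295:410],None,fx=3.4,fy=5) for q in(a,p)]))
p,z=viewer.capture("top");np.savez("top23.npz",p=p,z=z);cv2.imwrite("pics/t23.png",cv2.resize(p[60:290,90:390],None,fx=2.6,fy=2.6))
W=world("top",z)
F=[]
for u in range(212,305,2):
    ok=[v for v in range(155,200) if abs(W[v,u,2]-78)<7]
    if ok:F.append(rayplane("top",u,max(ok)+.5,78)@cx)
print("panel outer cx (shut=600.6):",np.median(F) if F else None,len(F))
def tipmask(Wp):pass
W0=world("top",np.load("top0.npz")['z'])
for n,c,h0,h1 in(("jar",(690,52),170,200),("tin",(383,-300),40,60)):
    r=[]
    for w in(W0,W):
        m=(w[...,2]>h0)&(w[...,2]<h1)&(abs(w[...,0]-c[0])<55)&(abs(w[...,1]-c[1])<55);r.append(w[m].mean(0))
    print(n,(r[1]-r[0]).round(1))
m=(W[...,2]>165)&(abs(W[...,0]-710)<40)&(abs(W[...,1]+88)<40);print("signet",m.sum(),W[m].mean(0),W[m].max(0))
```

```text
t 34.67 p [400.78 -22.93 173.67] F [ 0.15  0.52 -0.66] g 0.653
yang 1.7156 z [-2.3e-03  6.0e-04 -1.0e+00]
panel outer cx (shut=600.6): 600.6446104046188 46
jar [ 0.  -0.1 -0.1]
tin [0.4 0.1 0.1]
signet 75 [706.09518738 -87.64683805 185.23369651] [717.24395524 -77.65221101 195.56504022]
```

View pics/s23.png

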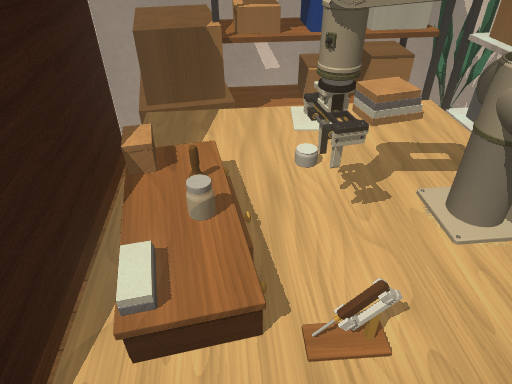

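View pics/s23c.png

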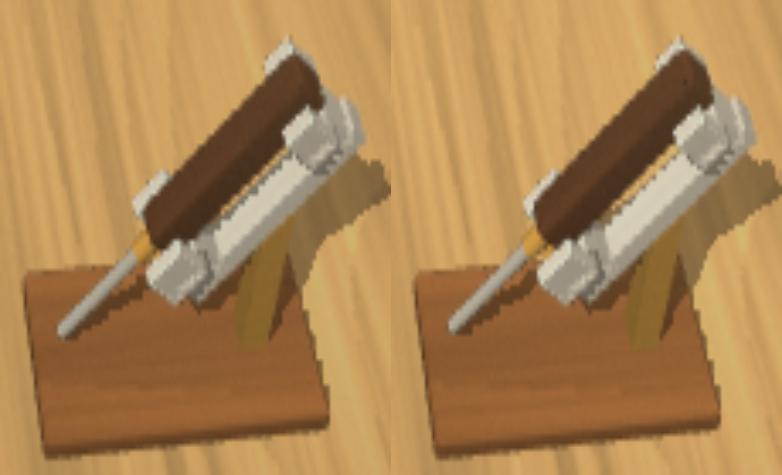

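View pics/t23.png

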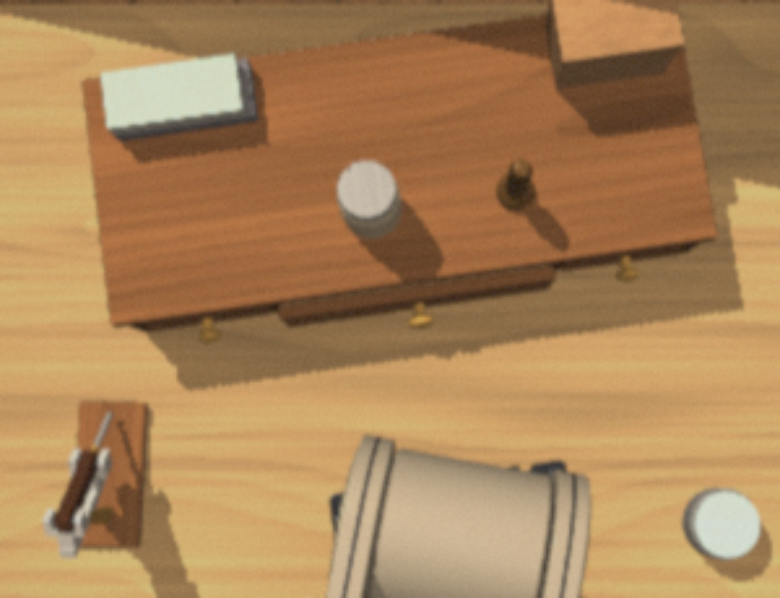

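All checks agree: the drawer is shut, the burnisher is home, the signet is upright, and the jar and tin have not moved.

```bash
python3 -c "
from station import job
print(job.finish_job())"
```

```text
the job is handed in; nothing more can be done
None
```

I pressed the reset button, put the burnisher back in its rest, stood the signet on the shelf, shut the drawer and handed the job in at about 35 s of the 72 s allowed. The hand-in reports no verdict, so what follows rests on my own checks.

- **Reset button:** The force along the tool rose from 2.9 to 4.6 N and then jumped to about 10 N as the button bottomed. I held it there for about 1.6 s. I never touched the square-welled button.
- **Burnisher:** In the final scene picture it lies as it did at the start, seen side by side. An earlier pixel comparison of the rest area showed 259 changed pixels. I put that down to the arm's shadow without proving it.
- **Signet:** It stands upright on the shelf, clear of the jar. In the top picture its upper end reads about 195 mm above the table, against 194 mm expected.
- **Drawer:** The front panel measured 600.6 mm along the chest's axis, the same as the computed shut position. It also stopped hard at the end of the push.
- **Jar and tin:** Both moved less than 0.5 mm.
- **Seals:** Both were in place in the pictures until the drawer started to close, and nothing I moved came near them. I did not see them, or the released reset button, again after the drawer shut.

The top and scene cameras disagreed by 3 to 4 mm on absolute positions. For the press I therefore measured the burnisher's tip against the round well in the same pictures, and made the final contact by force.

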